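# Bring the trolley wheel's valve to the top

## Task

Before its pressure is checked, turn the yellow trolley wheel on the stand so that its red-capped valve stem is straight up, at the very top of the wheel: push the spokes round with the fingertips, one after the other, gently and without flicking the wheel. Push only on the spokes, keep off the tyre and the valve stem, grasp nothing, and leave everything else on the desk where it is. Finish with the wheel at rest and the hand clear of it.

Things in the scene. Friction and masses are not known exactly. Their poses are not given: they have to be found in the camera images.
- stand: Wheel stand, fixed to the desk: grey foot plate 240 (x) x 380 (y) x 12 mm. Origin: middle of the plate's underside, on the desk. x points to its back (away from the robot at yaw 0), y to its left, z up. Its wheel leans back 45 degrees: in the stand's frame the axle rises to the robot along (-0.707, 0, 0.707), and (0.707, 0, 0.707) leads straight up the wheel's face.
- hub (a point): Centre of the wheel, in its middle plane, on the axle, 160 mm straight above the stand's origin. The yellow hub has radius 26 mm, its length 44 mm; the axle nut ends 38 mm in front of the middle plane. A post behind holds the axle.
- yoke_end (a point): Outer left end of the stand's front arms: two 12 mm round arms, 31 mm in front of the wheel's middle plane (centre line), run from the axle to the left and right, each 70 degrees from straight down the face, to upright posts 173 mm left and right of the hub. Above these arms the wheel's face is open.
- wheel (a joint): Wheel angle (rad), no stops. 0 or any full turn = valve at the very top. Grows as the wheel's top moves to the stand's left (+y), anticlockwise as the robot sees it: at q the valve lies along cos q (0.707, 0, 0.707) + sin q (0, 1, 0) from the hub, in the stand's frame. Starts between 2.1 and 4.18. Stiff (0.22 N m, 3 N at mid-spoke), balanced, stays where it is left.
- spoke (a point): Middle, at radius 64 mm, of the spoke 36 degrees on from the valve (at wheel angle + 0.628 rad). The yellow wheel has five such straight spokes, 36, 108, 180, 252 and 324 degrees from the valve, 14 mm wide and 18 mm deep (9 mm either side of the middle plane), between hub and rim (radius 26 to 101 mm). The rim reaches 17 mm in front of the middle plane.
- valve: Valve stem with red cap, fixed in the wheel half-way between two spokes: runs inwards from the rim at radius 101 mm to 64 mm, 13 mm thick at the cap, in the middle plane. Origin 84 mm from the hub's centre; its x axis points outwards, from hub to rim.
- tyre: Black tyre round the wheel, radius 107 to 150 mm, 43 mm wide (21.5 mm either side of the middle plane); turns with the wheel. Origin at the hub's centre.
- screwdriver: Bystander: green-handled screwdriver, 200 mm long, lying beside the stand on its left. Origin at the centre of its underside.
- hammer: Bystander: wooden-handled hammer, 260 mm long, lying beside the stand on its right. Origin at the centre of its underside.
- gauge: Bystander: round black hand pressure gauge, 60 mm across and 23 mm high with a 45 mm brass nozzle, lying in front of the stand (robot's side). Origin at the centre of its underside.
- meter_a: Bystander: white-faced black instrument box 60 x 100 x 100 mm, left side of the desk. Origin at the centre of its underside.
- meter_b: Bystander: second box like meter_a, left side of the desk. Origin at the centre of its underside.
- jar: Bystander: small clear jar with a blue cap, 64 mm across, 80 mm high, right side of the desk. Origin at the centre of its underside.
- mug: Bystander: white mug, 76 mm across, 90 mm high, right side of the desk. Origin at the centre of its underside.
- pliers: Bystander: red-handled pliers, 160 mm long, 16 mm high, to the robot's right. Origin at the centre of its underside.

How it is judged:
By the outcome, as a careful person would: the job done as asked, in the order asked, and still so for the second after the job is handed in, with the robot touching nothing.
It also fails if it takes over 58 s, if anything falls off the work surface, if the arm or the gripper's body presses on something with over 40 N, if the wrist force passes 120 N, or if a joint passes its speed limit or range.

## Robot

A 6-joint arm with a two-finger parallel gripper is mounted at the origin on the work surface. World frame = base frame: x ahead of the robot, y to its left, z up, the work surface at z = 0. Lengths are in mm, angles in rad, forces in N, time in s.
With the tool pointing down it reaches from about 350 to 875 mm from the base axis. Payload 4.2 kg.
Tool frame: the origin (TCP) lies where the fingers leave the gripper's body, on its centre line; the fingertips stand 73 mm ahead of it and the grasp point (between the pads) lies 54 mm ahead of it; z points along the fingers, y is the direction in which the jaws open and shut (so a half turn about z gives the same grasp; the last joint's range is limited). The gripper opens to 85 mm and grips with 20 to 120 N. Pads are 22 mm wide; open, the fingers measure 114 mm over their backs; the gripper's body (76 mm by 85 mm) begins 54 mm behind the grasp point. The pads swing forward as they close: fully open they stand 13 mm farther back than shut.
Start: joints at [-0.867, 0.385, 0.008, 0, -1.194, -0.259], TCP at [268.935, -564.157, 303.912] pointing down, gripper open.
Joint ranges: [-3.14, 3.14], [-1.21, 2.06], [-1.07, 1.41], [-3.16, 2.05], [-2.99, -0.16], [-3.1, 3.1]. Speed limits (rad/s): [2.79, 2.79, 3.14, 3.14, 3.14, 3.14].

## Interface

Orientations are given as a unit quaternion [x, y, z, w].
In Python, from bench import arm gives the robot as it stands.
- The arm moves only by the tool apply_moves, never from a script. Its argument "increments" is a list that holds one entry, the list of rows, each a list of 7 numbers: the shift along the tool's x, y, z scaled (see below), then the turn, a rotation vector about the tool's x, y, z scaled (see below), then the gripper's target within -1 to 1 (fully open at 1, half-way at 0, shut at -1). A call has 1 to 10 rows; each row is the pose to reach, as a shift and turn from the pose commanded when the call began, along the tool's axes at that moment; what a row does not reach only later rows make up. The controller multiplies each number of a shift by 100 mm and each number of a turn by 0.5 rad. A row lasts 1/10 s, in which the tool goes at most 50 mm and 8.59 degrees, less where a joint would pass 70% of its speed; a pose out of reach is approached as far as the arm can. A call with a number of a shift or a turn outside -1 to 1 is refused whole. A call with a gripper value outside its range is refused whole. The fingers move at their own pace and stop on an object; the grip force is fixed at half the most. Time passes only in rows, so rows that repeat a pose let the fingers close. It gives the time, the measured TCP pose, the force and the opening at its end, in the units of the state.
- arm.read_state(): the state, without advancing time (a new reading comes with each control period).
- arm.get_image(name): name is "scene" or "top" or "wrist"; returns a dict with "img" (420x560x3 uint8, red, green, blue), "fx", "fy", "cx", "cy" (pixels), "pose" (4x4, takes a point from camera to world coordinates). Camera axes: x right, y up, looking along -z (the intrinsics and any distortion apply to the point x, -y, -z); pixel columns grow to the right and rows downward; lengths in mm; the calibration is good to about 2 mm. The wrist camera is an equidistant fisheye: a pixel r from the principal point sees the ray r / f radians off the axis. A picture is of the moment at which its call begins. There is no depth.
- arm.job_done(): hands the job in, once; it reports no verdict.
Trained networks look in a picture, given as the dict that the camera call returned (one of the last four; its "shot" number tells which), for a name from the list of things; names that differ only in an ending like _2 or _b are one class to them, and where a whole thing is asked for, a point or a joint stands for the part that bears it (a point fixed in the world has none). Each returns a list of dicts, best first, with "conf" (0 to 1); they miss things now and then, are a little off and sometimes report something else, mostly with a low value. They report only what shows in the picture. A call takes as long as a camera call.
- arm.outline_of(label, picture): "pixels" (420x560 bool, what is visible of it) and "box" ([centre column, centre row, width, height] in pixels, round what is visible of it).
- arm.mark_of(label, picture): "at" ([column, row] in pixels: a listed point, or the origin of a listed thing).
The state is a dict: "clock": time; "joints": joint angles; "joint_vel": joint speeds; "joint_efforts": joint torques, N m; "position": TCP position; "ee_rot": TCP orientation; "contact_force": force on the tool from outside, world axes, zero at the start; "wrist_torque": the same for the moment, N m; "gripper_width": finger opening in mm.
Only numpy, scipy, OpenCV 4.12 (cv2) and the standard library are available. Lean on these libraries where they do the work, as an engineer would, in place of code of your own. Each camera call takes 0.05 s, during which the arm holds its last target.

## Working session

There is one attempt and no reset: what is moved stays moved. The work goes in short steps, Python scripts to look and compute and a tool call to move; the robot and the scene stay as the last step left them, time stands still between calls to the robot, and variables do not carry over. Pictures are saved under pics/ and viewed, and the job is handed in when it is done.

Besides the shell and the picture viewer there is one more tool, called after "Request:" by a JSON object that holds its "method" and its "body", one argument or row to a line. apply_moves: Moves the arm, as the interface text tells. Shifts and turns lie within -1 to 1; 1 stands for 100 mm of shift or 0.5 rad of turn. Its arguments: {"type":"object","properties":{"increments":{"type":"array"}},"required":["increments"]}

```bash
mkdir -p pics; ls; python3 - <<'E'
from bench import arm
import cv2,numpy as np
s=arm.read_state();print(s)
for n in ["scene","top"]:
    p=arm.get_image(n);cv2.imwrite(f"pics/{n}0.png",p["img"][:,:,::-1])
    print(n,p["fx"],p["fy"],p["cx"],p["cy"],np.round(p["pose"],4).tolist(),[k for k in p])
    for l in ["hub","yoke_end","spoke","valve","stand","tyre"]:
        print(l,[(np.round(d["at"],1).tolist(),round(d["conf"],2)) for d in arm.mark_of(l,p)][:3])
E
```

```text
pics
{'clock': 0.0, 'joints': array([-8.67383149e-01,  3.85519016e-01,  6.60064273e-03, -4.94886667e-04,
       -1.19402925e+00, -2.58606301e-01]), 'joint_vel': array([ 2.28939548e-04,  9.88299490e-05,  1.62947519e-03, -1.01438559e-04,
        1.25213204e-03,  3.14603514e-04]), 'joint_efforts': array([-1.91086533e-04, -3.92290986e+01,  1.88406640e+01,  4.18619066e+00,
       -4.52568900e-03, -2.13532377e-05]), 'position': array([ 268.75630213, -563.77027034,  302.83484687]), 'ee_rot': array([-2.20485328e-01,  9.75389671e-01,  1.06000267e-03, -2.93783044e-04]), 'contact_force': array([-0.01713239,  0.0002191 , -0.03805072]), 'wrist_torque': array([-0.03223453,  0.05055945, -0.05047069]), 'gripper_width': 85.59449300534352}
scene 492.2319459852734 492.2319459852734 279.35194146815644 212.2927666859188 [[-0.7129, -0.5405, 0.4468, 1105.2776], [0.7012, -0.5423, 0.4629, 687.6616], [-0.0079, 0.6433, 0.7656, 1292.81], [0.0, 0.0, 0.0, 1.0]] ['img', 'fx', 'fy', 'cx', 'cy', 'pose', 'shot']
hub [([236.7, 222.3], 0.89), ([285.1, 219.4], 0.19)]
yoke_end []
spoke [([223.8, 213.6], 0.9)]
valve [([229.3, 210.4], 0.4)]
stand [([238.8, 253.6], 0.84)]
tyre [([235.1, 223.2], 0.68)]
top 533.5952573958112 533.5952573958112 272.63675877635154 213.4152711976121 [[0.0122, 0.9923, -0.1231, 231.2774], [-0.9999, 0.0118, -0.0037, -26.3344], [-0.0023, 0.1231, 0.9924, 1796.9944], [0.0, 0.0, 0.0, 1.0]] ['img', 'fx', 'fy', 'cx', 'cy', 'pose', 'shot']
hub [([286.1, 171.8], 0.88)]
yoke_end [([229.5, 197.3], 0.77)]
spoke [([307.5, 169.5], 0.93)]
valve []
stand [([281.9, 183.6], 0.96)]
tyre []
```

```bash
python3 - <<'E'
import cv2
a=cv2.imread("pics/top0.png")
cv2.imwrite("pics/top0c.png",cv2.resize(a[110:250,200:380],None,fx=4,fy=4,interpolation=cv2.INTER_CUBIC))
a=cv2.imread("pics/scene0.png")
cv2.imwrite("pics/scene0c.png",cv2.resize(a[150:300,160:330],None,fx=4,fy=4,interpolation=cv2.INTER_CUBIC))
E
```

```text
(no output)
```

View pics/top0.png

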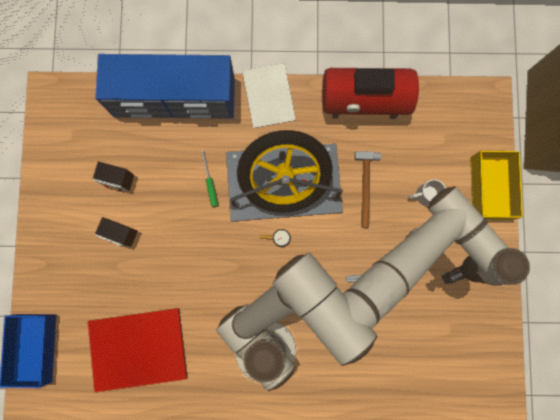

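View pics/scene0.png

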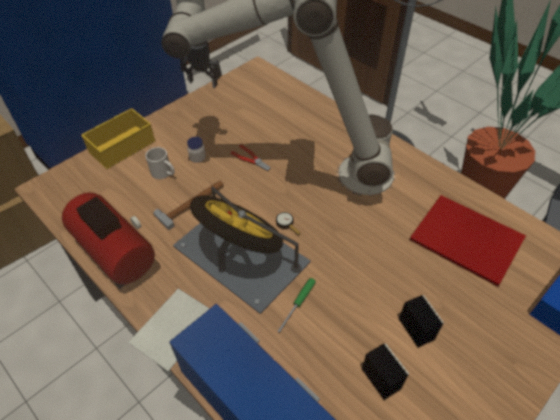

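```bash
sleep 1
```

```text
(no output)
```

View pics/top0c.png

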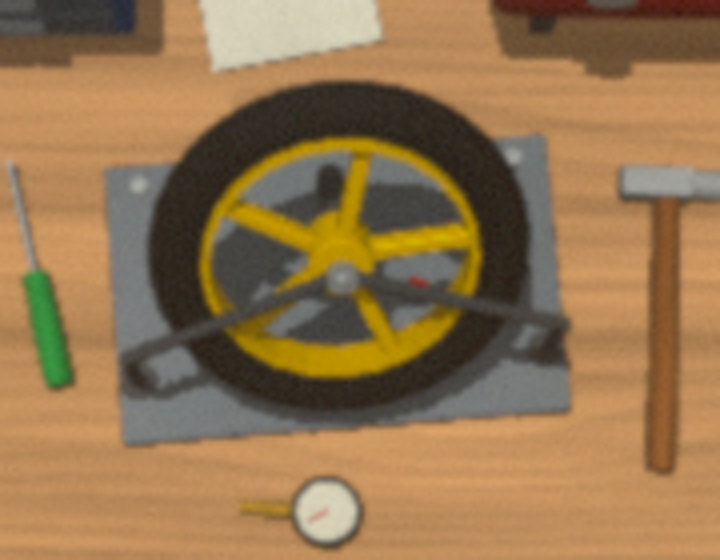

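View pics/scene0c.png

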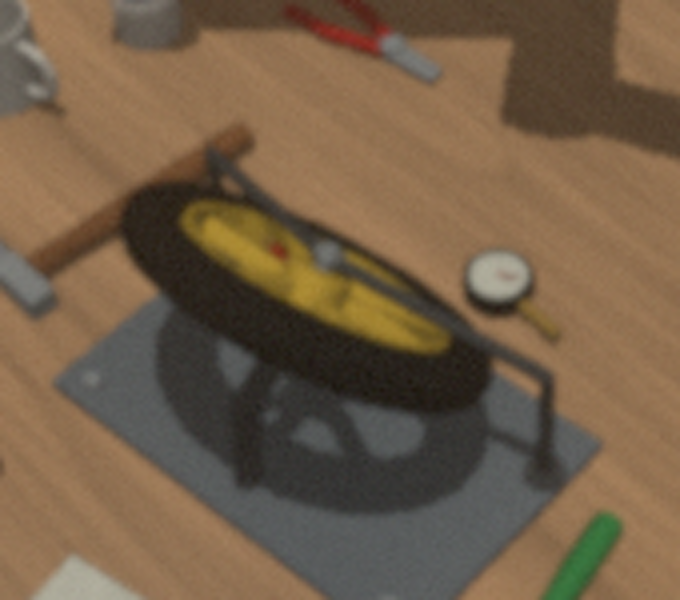

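The top view shows the red valve right of and below the hub at about (304,180), partly behind the right front arm. That puts the wheel angle near 4.1–4.2. Next I'll fit the stand pose and wheel angle.

```bash
cat > h.py <<'E'
import numpy as np
from scipy.optimize import least_squares
from scipy.spatial.transform import Rotation as R
def proj(p,P):
    T=np.array(p["pose"]); c=(np.asarray(P)-T[:3,3])@T[:3,:3]
    x,y,z=c[...,0],-c[...,1],-c[...,2]
    if p.get("fish"):
        r=np.hypot(x,y);th=np.arctan2(r,z);k=th/np.maximum(r,1e-9)
        return np.stack([p["cx"]+p["fx"]*k*x,p["cy"]+p["fy"]*k*y],-1)
    return np.stack([p["cx"]+p["fx"]*x/z,p["cy"]+p["fy"]*y/z],-1)
s2=np.sqrt(.5)
def frame(st):
    x,y,w=st; c,s=np.cos(w),np.sin(w)
    M=np.array([[c,-s,0],[s,c,0],[0,0,1]])
    return np.array([x,y,0]),M
N=np.array([-s2,0,s2]);U=np.array([s2,0,s2]);Y=np.array([0,1.,0]);H=np.array([0,0,160.])
def pt(name,q):
    if name=="hub":return H
    if name=="stand":return np.zeros(3)
    if name=="yoke_end":return H+31*N+173*Y-173/np.tan(np.radians(70))*U
    if name=="spoke":a=q+.6283;return H+64*(np.cos(a)*U+np.sin(a)*Y)
    if name=="valve":return H+84*(np.cos(q)*U+np.sin(q)*Y)
def w(st,P):
    t,M=frame(st);return t+np.asarray(P)@M.T
def fit(obs,x0):
    def f(v):return np.concatenate([(proj(p,w(v[:3]*[1,1,.01],pt(n,v[3]*.01)))-at)*wt for p,n,at,wt in obs])
    r=least_squares(f,np.array(x0)*[1,1,100,100],loss="soft_l1")
    v=r.x*[1,1,.01,.01];return v,f(r.x)
E
python3 - <<'E'
from bench import arm
from h import *
import cv2
obs=[];lab=[]
P={}
for n in ["top","scene"]:
    p=arm.get_image(n);P[n]=p
    for l in ["hub","yoke_end","spoke","stand","valve"]:
        for d in arm.mark_of(l,p)[:1]:
            if d["conf"]>.3: obs.append((p,l,np.array(d["at"]),1));lab.append((n,l))
best=min((fit(obs,[500,-50,0,q0]) for q0 in [2.3,3.1,4.1]),key=lambda r:np.abs(r[1]).sum())
v,r=best;print(v)
for a,b in zip(lab,r.reshape(-1,2)):print(a,b.round(1))
for n in P:
    im=P[n]["img"][:,:,::-1].copy();im=cv2.resize(im,None,fx=4,fy=4,interpolation=cv2.INTER_CUBIC)
    def dr(pts,c):
        q=(proj(P[n],w(v[:3],pts))*4+2).astype(int);cv2.polylines(im,[q.reshape(-1,1,2)],False,c,1)
    a=np.linspace(0,2*np.pi,60)[:,None]
    for rr in(26,101,150):dr(H+rr*(np.cos(a)*U+np.sin(a)*Y),(255,255,0))
    for k in range(5):
        b=v[3]+np.radians(36+72*k);d=np.cos(b)*U+np.sin(b)*Y;dr(np.array([H+26*d,H+101*d]),(0,255,0) if k else (255,0,255))
    d=np.cos(v[3])*U+np.sin(v[3])*Y;dr(np.array([H+64*d,H+101*d]),(0,0,255))
    dr(np.array([H+31*N,pt("yoke_end",0)]),(255,0,0))
    dr(np.array([[-120,-190,12],[120,-190,12],[120,190,12],[-120,190,12],[-120,-190,12]]),(255,255,255))
    c=(proj(P[n],w(v[:3],H))*4).astype(int);im=im[max(0,c[1]-290):c[1]+290,max(0,c[0]-380):c[0]+380]
    cv2.imwrite(f"pics/{n}fit.png",im)
E
```

```text
[ 5.57759228e+02 -5.87860807e+01  4.28908125e-02  4.08701490e+00]
('top', 'hub') [ -77.5 -104.9]
('top', 'spoke') [-0.6  2.5]
('top', 'stand') [ 1.7 -1.8]
('scene', 'hub') [-1.5 -0.5]
('scene', 'yoke_end') [ 1.7 -0.1]
('scene', 'spoke') [-1.4 -2.1]
('scene', 'stand') [1.1 1.7]
('scene', 'valve') [ 0.2 -1.9]
```

```bash
sleep 1
```

```text
(no output)
```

View pics/topfit.png

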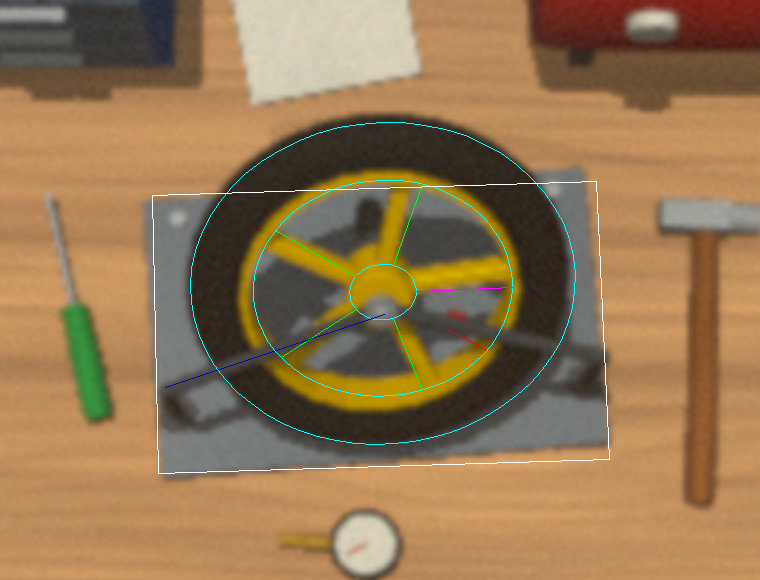

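View pics/scenefit.png

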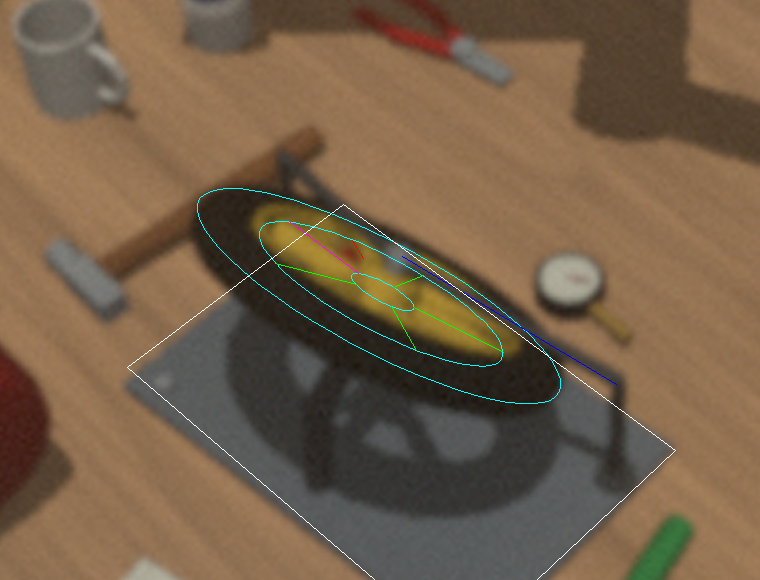

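```bash
cat > look.py <<'E'
from bench import arm
from h import *
import cv2
def overlay(P,n,v,fn,S=4):
    im=P["img"][:,:,::-1].copy();im=cv2.resize(im,None,fx=S,fy=S,interpolation=cv2.INTER_CUBIC)
    def dr(pts,c):
        q=((proj(P,w(v[:3],pts))+.5)*S).astype(int);cv2.polylines(im,[q.reshape(-1,1,2)],False,c,1)
    a=np.linspace(0,2*np.pi,60)[:,None]
    for rr,o,c in((26,22,(255,255,0)),(101,17,(255,255,0)),(150,0,(255,255,0))):dr(H+o*N+rr*(np.cos(a)*U+np.sin(a)*Y),c)
    for k in range(5):
        b=v[3]+np.radians(36+72*k);d=np.cos(b)*U+np.sin(b)*Y;dr(np.array([H+9*N+26*d,H+9*N+101*d]),(0,255,0) if k else (255,0,255))
    d=np.cos(v[3])*U+np.sin(v[3])*Y;dr(np.array([H+64*d,H+101*d]),(0,0,255))
    dr(np.array([H+31*N,pt("yoke_end",0)]),(255,0,0));dr(np.array([H+31*N,pt("yoke_end",0)*[1,-1,1]]),(255,0,0))
    dr(np.array([[-120,-190,12],[120,-190,12],[120,190,12],[-120,190,12],[-120,-190,12]]),(255,255,255))
    c=(proj(P,w(v[:3],H))*S).astype(int);im=im[max(0,c[1]-290):c[1]+290,max(0,c[0]-380):c[0]+380]
    cv2.imwrite(fn,im)
E
python3 - <<'E'
from look import *
obs=[];lab=[];P={}
for n in ["top","scene"]:
    p=arm.get_image(n);P[n]=p
    for l in ["hub","yoke_end","spoke","stand","valve"]:
        for d in arm.mark_of(l,p)[:2]:
            print(n,l,np.round(d["at"],1),round(d["conf"],2))
            if d["conf"]>.3 and (n!="top" or abs(d["at"][0]-280)<70): obs.append((p,l,np.array(d["at"]),1));lab.append((n,l))
for sel in ("top","scene",""):
    o=[x for x,l in zip(obs,lab) if sel in l[0]];L=[l for l in lab if sel in l[0]]
    v,r=fit(o,[560,-60,0,4.1]);print(sel,v.round(3))
    for a,b in zip(L,r.reshape(-1,2)):print(a,b.round(1))
for n in P: overlay(P[n],n,v,f"pics/{n}fit2.png")
E
```

```text
top hub [283.5 172.3] 0.71
top hub [207.4 177.5] 0.21
top yoke_end [230.6 199.4] 0.86
top spoke [305.6 170.2] 0.57
top stand [283.7 179.5] 0.89
scene hub [239.6 224. ] 0.81
scene yoke_end [295.  241.3] 0.57
scene spoke [222.7 214.5] 0.91
scene stand [240.5 253.7] 0.95
scene stand [298.4 243.9] 0.59
scene valve [229.3 211.4] 0.55
top [ 5.65751e+02 -5.44450e+01  1.08000e-01  4.06200e+00]
('top', 'hub') [ 0.6 -0.5]
('top', 'yoke_end') [ 0.7 -0.3]
('top', 'spoke') [-1.1  0. ]
('top', 'stand') [-0.5  1.7]
scene [ 5.56515e+02 -5.36990e+01  1.29000e-01  4.13600e+00]
('scene', 'hub') [-0.7 -1.5]
('scene', 'yoke_end') [4.1 0.2]
('scene', 'spoke') [-0.4 -2.2]
('scene', 'stand') [1.9 0.1]
('scene', 'stand') [-56.    9.9]
('scene', 'valve') [0.1 0.4]
 [ 5.61684e+02 -5.48200e+01  9.60000e-02  4.11600e+00]
('top', 'hub') [0.7 0.7]
('top', 'yoke_end') [0.5 0.3]
('top', 'spoke') [-1.   0.6]
('top', 'stand') [-0.4  2.8]
('scene', 'hub') [-2.3 -0.8]
('scene', 'yoke_end') [2.  2.7]
('scene', 'spoke') [-1.3 -1.9]
('scene', 'stand') [0.5 0.8]
('scene', 'stand') [-57.4  10.6]
('scene', 'valve') [-0.2  0.9]
```

```bash
sleep 1
```

```text
(no output)
```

View pics/topfit2.png

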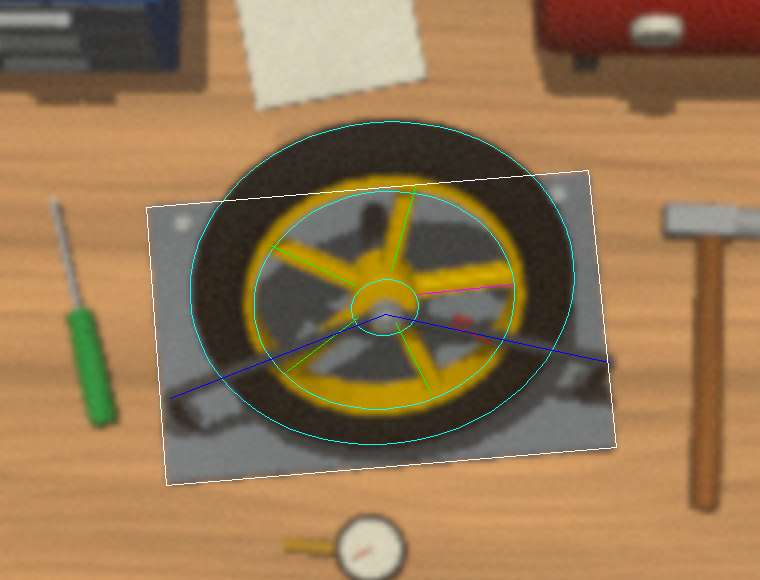

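View pics/scenefit2.png

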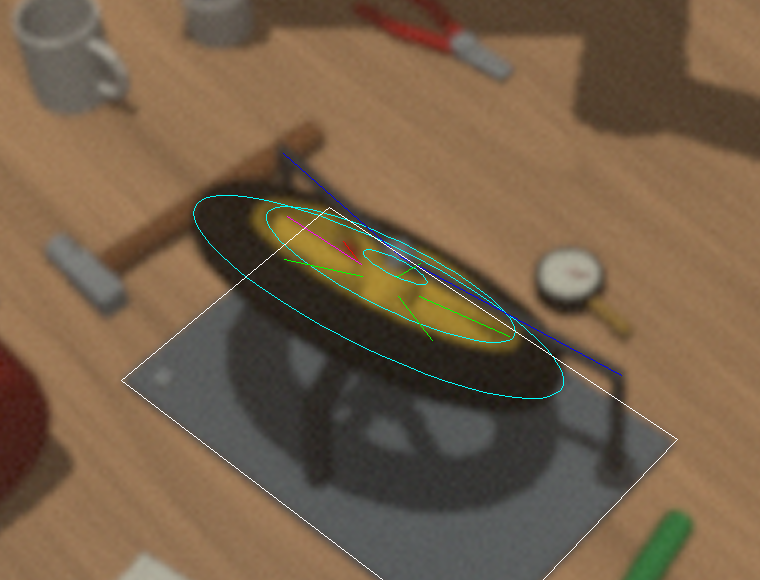

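```bash
cat > mv.py <<'E'
from bench import arm
from h import *
import json,os
# commanded pose tracked in cmd.json
def load():
    if os.path.exists("cmd.json"):
        d=json.load(open("cmd.json"));return np.array(d["p"]),R.from_quat(d["q"])
    return np.array([268.935,-564.157,303.912]),R.from_quat(arm.read_state()["ee_rot"])
def save(p,r):json.dump(dict(p=list(p),q=list(r.as_quat())),open("cmd.json","w"))
def done(row):
    p,r=load();row=np.array(row,float)
    p2=p+r.apply(row[:3]*100);r2=r*R.from_rotvec(row[3:6]*.5);save(p2,r2);st()
def st():
    s=arm.read_state();p,r=load();m=R.from_quat(s["ee_rot"])
    print("t",round(s["clock"],2),"meas",s["position"].round(1),"cmd",p.round(1),"rot err",((r.inv()*m).as_rotvec()).round(3),"F",s["contact_force"].round(1),"w",round(s["gripper_width"],1),"j",s["joints"].round(2))
def need(p2,r2):
    p,r=load();print("shift",(r.inv().apply(p2-p)/100).round(3),"turn",((r.inv()*r2).as_rotvec()/.5).round(3))
def tool(v):
    t,M=frame(v[:3]);z=-M@N;y=M@Y;x=np.cross(y,z);return R.from_matrix(np.stack([x,y,z],1))
E
python3 - <<'E'
from mv import *
v=[561,-56,.07,4.1]
need(w(v[:3],H+220*N),tool(v))
p,r=load();print(r.as_matrix().round(3))
p2=np.array([330,-310,330.])
need(p2,r)
E
```

```text
shift [-3.375  3.9   -0.116] turn [ 0.294 -1.552  0.71 ]
[[-0.903 -0.43  -0.   ]
 [-0.43   0.903  0.   ]
 [ 0.     0.    -1.   ]]
shift [-1.645  2.032 -0.261] turn [0. 0. 0.]
```

Request:
{"method": "apply_moves", "body": {
  "increments": [
    [[-0.5,0.5,-0.15,0,0,0,-1],[-1,1,-0.3,0,0,0,-1],[-1,1,-0.3,0,0,0,-1],[-1,1,-0.3,0,0,0,-1]]
  ]
}}

```text
clock: 2.3
position: [317.5, -427.7, 336.2]
ee_rot: [-0.223, 0.975, -0.001, 0.001]
contact_force: [-0.1, -0.7, 0.7]
gripper_width: 28.3
```

Request:
{"method": "apply_moves", "body": {
  "increments": [
    [[-0.5,0.5,-0.15,0,0,0,-1],[-1,1,-0.3,0,0,0,-1],[-1,1,-0.3,0,0,0,-1],[-1,1,-0.3,0,0,0,-1]]
  ]
}}

```text
clock: 2.7
position: [364.9, -294.8, 365.8]
ee_rot: [-0.223, 0.975, -0.001, 0.002]
contact_force: [0.7, -0.6, -0.2]
gripper_width: -0.2
```

```bash
python3 - <<'E'
from mv import *
done([-1,1,-.3,0,0,0]);done([-1,1,-.3,0,0,0])
v=[561,-56,.07,4.1]
need(w(v[:3],H+220*N),tool(v))
E
```

```text
t 2.7 meas [ 364.9 -294.8  365.8] cmd [ 315.3 -430.6  333.9] rot err [0. 0. 0.] F [ 0.7 -0.6 -0.2] w -0.2 j [-0.33  0.07 -0.25 -0.   -1.25 -0.79]
t 2.7 meas [ 364.9 -294.8  365.8] cmd [ 361.6 -296.9  363.9] rot err [0. 0. 0.] F [ 0.7 -0.6 -0.2] w -0.2 j [-0.33  0.07 -0.25 -0.   -1.25 -0.79]
shift [-1.398  1.88   0.483] turn [ 0.295 -1.544  0.723]
```

Request:
{"method": "apply_moves", "body": {
  "increments": [
    [[-0.2,0.3,0,0.05,-0.26,0.12,-1],[-0.45,0.6,0,0.1,-0.52,0.24,-1],[-0.7,0.95,0,0.15,-0.77,0.36,-1],[-0.7,0.95,0,0.15,-0.77,0.36,-1],[-0.7,0.95,0,0.15,-0.77,0.36,-1]]
  ]
}}

```text
clock: 3.2
position: [385.4, -181.6, 364.3]
ee_rot: [-0.129, 0.972, 0.005, 0.195]
contact_force: [0.6, -0.8, 0.0]
gripper_width: 0.2
```

```bash
python3 - <<'E'
from mv import *
done([-.7,.95,0,.15,-.77,.36])
v=[561,-56,.07,4.1]
need(w(v[:3],H+220*N),tool(v))
E
```

```text
t 3.2 meas [ 385.4 -181.6  364.3] cmd [ 383.3 -180.9  363.9] rot err [0.001 0.003 0.004] F [ 0.6 -0.8  0. ] w 0.2 j [-0.12 -0.13 -0.44 -0.14 -0.89 -1.12]
shift [-0.304  1.063  0.603] turn [ 0.145 -0.774  0.364]
```

Request:
{"method": "apply_moves", "body": {
  "increments": [
    [[-0.1,0.35,0.2,0.05,-0.26,0.12,-1],[-0.2,0.7,0.4,0.1,-0.52,0.24,-1],[-0.3,1.0,0.6,0.145,-0.77,0.36,-1],[-0.3,1.0,0.6,0.145,-0.77,0.36,-1],[-0.3,1.0,0.6,0.145,-0.77,0.36,-1],[-0.3,1.0,0.6,0.145,-0.77,0.36,-1],[-0.3,1.0,0.6,0.145,-0.77,0.36,-1]]
  ]
}}

```text
clock: 3.9
position: [409.0, -84.8, 334.9]
ee_rot: [-0.034, 0.929, 0.02, 0.369]
contact_force: [0.9, -0.3, -0.0]
gripper_width: 0.3
```

```bash
python3 - <<'E'
from mv import *
import cv2
done([-.3,1,.6,.145,-.77,.36])
p=arm.get_image("wrist");print(p["fx"],p["fy"],p["cx"],p["cy"],p["pose"].round(3).tolist())
cv2.imwrite("pics/wr1.png",p["img"][:,:,::-1])
for l in ["hub","yoke_end","spoke","valve","stand"]:
    print(l,[(np.round(d["at"],1).tolist(),round(d["conf"],2)) for d in arm.mark_of(l,p)][:3])
p["fish"]=1
from look import overlay
overlay(p,"w",[561,-56,.07,4.1],"pics/wr1o.png",S=2)
E
```

```text
t 3.9 meas [409.  -84.8 334.9] cmd [407.  -73.1 315.9] rot err [-0.013  0.027  0.005] F [ 0.9 -0.3 -0. ] w 0.3 j [ 0.19 -0.25 -0.92  0.44 -0.16 -2.1 ]
325.19226210127806 325.19226210127806 283.72574090448603 209.70286717960562 [[-0.077, -0.5, -0.863, 308.212], [0.997, -0.028, -0.073, -91.689], [0.013, -0.866, 0.5, 336.64], [0.0, 0.0, 0.0, 1.0]]
hub [([297.7, 184.8], 0.84)]
yoke_end [([482.2, 126.3], 0.76)]
spoke [([232.5, 190.9], 0.57)]
valve [([223.5, 140.7], 0.68), ([299.5, 183.6], 0.52)]
stand [([293.8, 81.6], 0.9)]
```

```bash
sleep 1
```

```text
(no output)
```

View pics/wr1o.png

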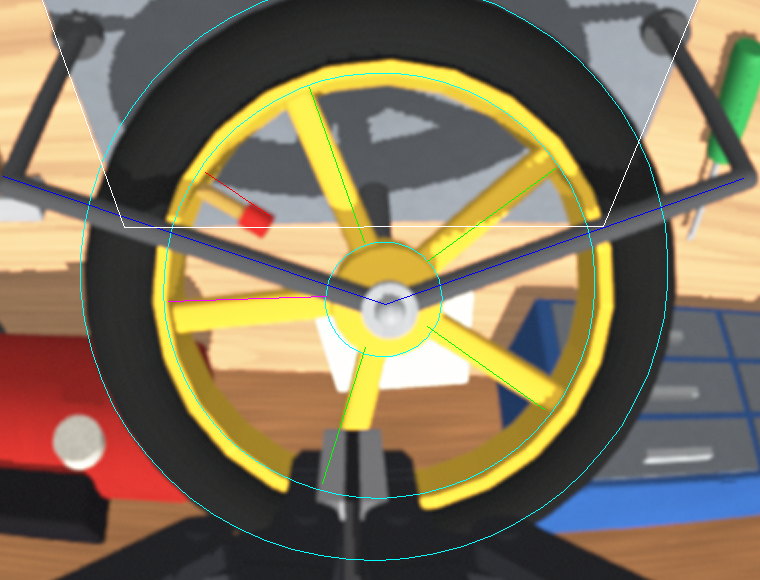

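The wrist view is clear: hub at (297,185), valve cap upper left at (233,168), and the closed fingers at the bottom centre. Joint 5 is at its limit with a 45° tilt here, so I'll fit the geometry from this view and check what tilt the arm can reach.

```bash
python3 - <<'E'
from look import *
p=arm.get_image("wrist");p["fish"]=1
obs=[]
# hand-read points in overlay picture -> pixels: crop origin
def o(v,S):
    c=(proj(p,w(v[:3],H))*S).astype(int);return np.maximum(0,c-[380,290])
org=o([561,-56,.07,4.1],2);print(org)
hp=[("nut",H+38*N,(389,310)),("yl",pt("yoke_end",0),(752,178)),("yr",pt("yoke_end",0)*[1,-1,1],(8,181)),
("fl",np.array([-120,190,12]),None)]
pts=[(n,P,(np.array(a)+org)/2-.5) for n,P,a in hp if a is not None]
def res(x):
    v=[x[0],x[1],x[2]*.01]
    return np.concatenate([proj(p,w(v,P))-a for n,P,a in pts])
r=least_squares(res,[561,-56,7]);print(r.x,r.fun.round(1))
# spokes/valve: angle from valve cap centre r=68
def res2(q):
    v=[r.x[0],r.x[1],r.x[2]*.01];q=q[0]
    cap=H+68*(np.cos(q)*U+np.sin(q)*Y)
    out=[proj(p,w(v,cap))-(np.array((258,219))+org)/2+.5]
    for k,(uv) in {0:(175,318),1:(297,98) if 0 else None}.items():pass
    return np.concatenate(out)
q=least_squares(res2,[4.1]);print(q.x,q.fun)
v=[r.x[0],r.x[1],r.x[2]*.01,q.x[0]]
overlay(p,"w",v,"pics/wr2o.png",S=2)
s=arm.read_state();print(s["joints"].tolist(),s["position"],s["ee_rot"])
# FK fit
D=[([-0.867383,0.385519,0.0066,-0.000495,-1.194029,-0.258606],[268.756,-563.77,302.835]),
([-.33,.07,-.25,0,-1.25,-.79],[364.9,-294.8,365.8]),([-.12,-.13,-.44,-.14,-.89,-1.12],[385.4,-181.6,364.3]),(s["joints"],s["position"])]
def fk(j,k):
    d1,a1,a2,a3,d4,L=k
    Rz=lambda a:R.from_euler('z',a);Ry=lambda a:R.from_euler('y',a);Rx=lambda a:R.from_euler('x',a)
    A=Rz(j[0])*Ry(j[1]);x=Rz(j[0]).apply([a1,0,d1])+A.apply([0,0,a2])
    B=A*Ry(-j[2]);x=x+B.apply([d4,0,a3])
    C=B*Rx(sg[0]*j[3])*Ry(-j[4]);x=x+C.apply([L,0,0]);return x,C
for sg in([1],[-1]):
    f=lambda k:np.concatenate([fk(j,k)[0]-x for j,x in D]+[0.02*(k-np.array([265,0,444,110,470,250]))])
    rr=least_squares(f,[265,0,444,110,470,250]);print(sg,rr.x.round(0),rr.fun.round(1));print(fk(s["joints"],rr.x)[1].apply([1,0,0]),R.from_quat(s["ee_rot"]).apply([0,0,1]))
E
```

```text
[215  76]
[561.85438633 -53.40731241   8.31485226] [ 1.1 -0.8 -2.4 -0.8  0.8 -0.3]
[4.17015952] [2.14343097 1.19505459]
[0.1900213577227308, -0.2526500452481564, -0.9241047273737723, 0.4405567437077389, -0.16051698296499825, -2.097273935681139] [408.41146106 -84.25967143 334.78819933] [-0.03350313  0.92872689  0.02010954  0.36869975]
[1] [ 46. 210. 550.  33. 189. 209.] [122.3 102.6   3.6  50.4 152.6  -9.2  14.7 110.5   6.6 -33.4 170.9  -0.9
  -4.4   4.2   2.1  -1.5  -5.6  -0.8]
[ 0.65774801  0.19591966 -0.7273122 ] [ 0.68349528  0.06205773 -0.7273122 ]
[-1] [-77. 328. 462.  90.  70.  90.] [119.2 106.5  15.4  65.4 147.4  -9.1   7.8 144.1  -2.7 -29.6 150.8  -3.4
  -6.8   6.6   0.4  -0.4  -8.   -3.2]
[ 0.68349528  0.06205773 -0.7273122 ] [ 0.68349528  0.06205773 -0.7273122 ]
```

```bash
sleep 1
```

```text
(no output)
```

View pics/wr2o.png

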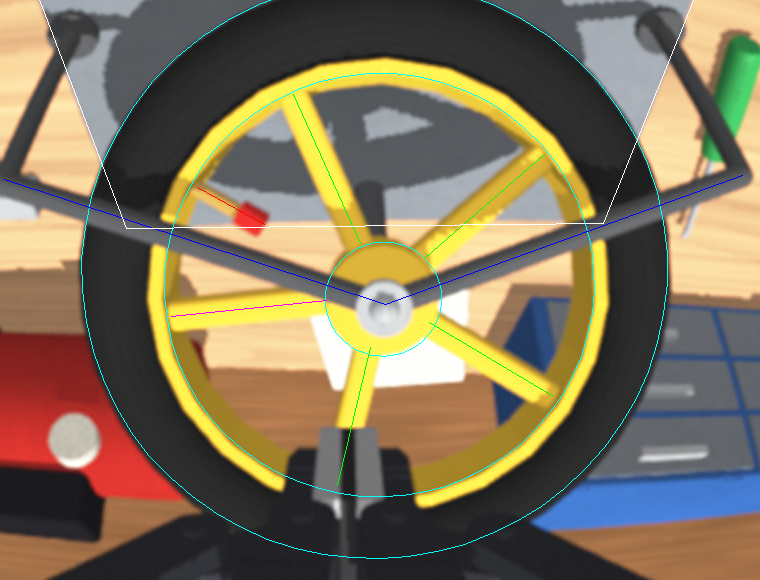

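```bash
cat > fkm.py <<'E'
from mv import *
def fk(j,k):
    d1,a1,a2,a3,d4,L,c=k
    Rz=lambda a:R.from_euler('z',a);Ry=lambda a:R.from_euler('y',a);Rx=lambda a:R.from_euler('x',a)
    A=Rz(j[0])*Ry(j[1]);x=Rz(j[0]).apply([a1,c,d1])+A.apply([0,0,a2])
    B=A*Ry(-j[2]);x=x+B.apply([d4,0,a3])
    C=B*Rx(-j[3])*Ry(-j[4]);x=x+C.apply([L,0,0]);return x,C*Rx(-j[5])
def ik(k,x,r,F,j0):
    def f(j):
        X,C=fk(j,k);return np.concatenate([(X-x)/100,((C*F).inv()*r).as_rotvec()])
    lo=np.array([-3.14,-1.21,-1.07,-3.16,-2.99,-3.1]);hi=np.array([3.14,2.06,1.41,2.05,-.16,3.1])
    s=least_squares(f,np.clip(j0,lo+.01,hi-.01),bounds=(lo,hi));return s.x,np.abs(s.fun).max()
E
python3 - <<'E'
from fkm import *
s=arm.read_state()
D=[([-0.867383,0.385519,0.0066,-0.000495,-1.194029,-0.258606],[268.756,-563.77,302.835]),
([-.33,.07,-.25,0,-1.25,-.79],[364.9,-294.8,365.8]),([-.12,-.13,-.44,-.14,-.89,-1.12],[385.4,-181.6,364.3]),(s["joints"],s["position"])]
k0=np.array([265,0,444,110,470,250,-160.])
f=lambda k:np.concatenate([fk(j,k)[0]-x for j,x in D]+[0.02*(k-k0)])
rr=least_squares(f,k0);k=rr.x;print(k.round(0),rr.fun.round(1))
for j,q in ((D[0][0],[-2.20485328e-01,9.75389671e-01,1.06000267e-03,-2.93783044e-04]),(s["joints"],s["ee_rot"])):
    F=fk(j,k)[1].inv()*R.from_quat(q);print(F.as_matrix().round(3))
v=[562,-53.5,.083,4.17]
for tilt in (45,40,35,30,25):
    t,M=frame(v[:3]);a=np.radians(tilt)
    z=M@np.array([np.sin(a),0,-np.cos(a)]);y=M@Y;r=R.from_matrix(np.stack([np.cross(y,z),y,z],1))
    for dep in (80,0):
      for ang in (-90,-60,-30,0,30,60,90):
        b=np.radians(ang);tip=w(v[:3],H+dep*N+64*(np.cos(b)*U+np.sin(b)*Y))
        best=min((ik(k,tip-73*z,r,F,j0) for j0 in ([0,.2,-.5,0,-.5,-1.5],[.1,0,-.7,-.5,-.4,-1],[.1,0,-.7,.5,-.4,-2])),key=lambda b:b[1])
        print(tilt,dep,ang,best[0].round(2),best[1].round(3))
E
```

```text
[  28.  228.  537.   41.  171.  192. -156.] [ 3.3  2.7  5.4  2.2  4.6 -9.2 -0.3 -0.6  5.2  1.1 -8.7 -1.3 -4.7  4.6
  1.9 -1.4 -6.  -1.2  0.1]
[[-0.  0.  1.]
 [-1.  0. -0.]
 [-0. -1.  0.]]
[[ 0.  0.  1.]
 [-1.  0.  0.]
 [ 0. -1.  0.]]
45 80 -90 [ 0.02  0.   -1.07 -2.55 -0.16  1.04] 0.152
45 80 -60 [ 0.08 -0.01 -1.07 -3.1  -0.23  1.54] 0.045
45 80 -30 [ 0.2  -0.04 -0.91  1.44 -0.16 -3.1 ] 0.097
45 80 0 [ 0.26 -0.05 -0.9   1.4  -0.16 -3.1 ] 0.078
45 80 30 [ 0.33 -0.06 -0.93  1.35 -0.16 -3.1 ] 0.099
45 80 60 [ 0.4  -0.08 -0.99  1.29 -0.18 -3.1 ] 0.156
45 80 90 [ 0.43 -0.09 -1.07  1.26 -0.18 -3.1 ] 0.231
45 0 -90 [ 0.03  0.22 -1.07 -2.73 -0.22  1.22] 0.3
45 0 -60 [ 0.06  0.2  -1.07 -2.99 -0.31  1.45] 0.182
45 0 -30 [ 0.13  0.18 -1.07 -3.16 -0.36  1.55] 0.105
45 0 0 [ 0.24  0.16 -0.87  1.4  -0.16 -3.1 ] 0.256
45 0 30 [ 0.3   0.15 -0.9   1.35 -0.16 -3.1 ] 0.282
45 0 60 [ 0.35  0.15 -0.96  1.31 -0.16 -3.1 ] 0.347
45 0 90 [ 0.38  0.16 -1.04  1.27 -0.16 -3.1 ] 0.437
40 80 -90 [ 0.03  0.01 -1.07 -2.62 -0.16  1.1 ] 0.065
40 80 -60 [ 0.08  0.   -0.85  0.01 -0.16 -1.58] 0.136
40 80 -30 [ 0.16 -0.0
[... 2084 characters left out ...]
0.04 -0.85 -0.04 -0.24 -1.51] 0.0
25 80 -60 [ 0.08  0.05 -0.69  0.   -0.4  -1.57] 0.0
25 80 -30 [ 0.14  0.05 -0.58  0.05 -0.5  -1.66] 0.0
25 80 0 [ 0.21  0.04 -0.55  0.11 -0.54 -1.78] 0.0
25 80 30 [ 0.29  0.02 -0.61  0.18 -0.51 -1.92] 0.0
25 80 60 [ 0.36 -0.   -0.74  0.29 -0.42 -2.09] 0.0
25 80 90 [ 0.4  -0.02 -0.91  0.48 -0.29 -2.32] 0.0
25 0 -90 [ 0.05  0.25 -0.86 -0.26 -0.16 -1.28] 0.124
25 0 -60 [ 0.08  0.23 -0.79 -0.02 -0.16 -1.55] 0.039
25 0 -30 [ 0.13  0.21 -0.72  0.1  -0.2  -1.72] 0.0
25 0 0 [ 0.2   0.2  -0.7   0.2  -0.24 -1.87] 0.0
25 0 30 [ 0.27  0.19 -0.76  0.39 -0.21 -2.12] 0.0
25 0 60 [ 0.33  0.18 -0.88  0.86 -0.16 -2.66] 0.021
25 0 90 [ 0.37  0.19 -1.    1.26 -0.16 -3.1 ] 0.082
```

```bash
python3 - <<'E'
from fkm import *
import warnings
k=np.array([28,228,537,41,171,192,-156.]);F=R.from_matrix([[0,0,1],[-1,0,0],[0,-1,0]])
v=[562,-53.5,.083,4.17]
for tilt,az in ((15,.083),(20,.083),(20,.2),(25,.2)):
    t,M=frame(v[:3]);a=np.radians(tilt)
    z=np.array([np.sin(a)*np.cos(az),np.sin(a)*np.sin(az),-np.cos(a)]);y=np.array([-np.sin(az),np.cos(az),0]);r=R.from_matrix(np.stack([np.cross(y,z),y,z],1))
    for dep in (60,-8):
      print(tilt,az,dep,end=": ")
      for ang in (-90,-75,-60,-30,0,30,50,65,80):
        b=np.radians(ang);tip=w(v[:3],H+dep*N+62*(np.cos(b)*U+np.sin(b)*Y))
        best=min((ik(k,tip-73*z,r,F,j0) for j0 in ([0,.2,-.5,0,-.5,-1.5],[.1,0,-.7,.5,-.4,-2])),key=lambda b:b[1])
        print(ang,best[0][[2,3,4]].round(2),best[1].round(3),end=" | ")
      print()
E
```

```text
15 0.083 60: -90 [-0.71 -0.01 -0.46] 0.0 | -75 [-0.62 -0.   -0.54] 0.0 | -60 [-0.55  0.   -0.61] 0.0 | -30 [-0.44  0.02 -0.71] 0.0 | 0 [-0.42  0.04 -0.75] 0.0 | 30 [-0.48  0.07 -0.71] 0.0 | 50 [-0.56  0.1  -0.64] 0.0 | 65 [-0.64  0.12 -0.58] 0.0 | 80 [-0.72  0.14 -0.51] 0.0 | 
15 0.083 -8: -90 [-0.81 -0.01 -0.22] 0.0 | -75 [-0.72 -0.01 -0.31] 0.0 | -60 [-0.64  0.   -0.39] 0.0 | -30 [-0.53  0.03 -0.5 ] 0.0 | 0 [-0.51  0.05 -0.53] 0.0 | 30 [-0.57  0.09 -0.48] 0.0 | 50 [-0.65  0.13 -0.41] 0.0 | 65 [-0.74  0.17 -0.34] 0.0 | 80 [-0.83  0.25 -0.25] 0.0 | 
20 0.083 60: -90 [-0.8  -0.02 -0.31] 0.0 | -75 [-0.72 -0.01 -0.39] 0.0 | -60 [-0.64  0.   -0.46] 0.0 | -30 [-0.54  0.03 -0.57] 0.0 | 0 [-0.51  0.07 -0.6 ] 0.0 | 30 [-0.57  0.12 -0.57] 0.0 | 50 [-0.65  0.17 -0.51] 0.0 | 65 [-0.73  0.21 -0.44] 0.0 | 80 [-0.81  0.26 -0.37] 0.0 | 
20 0.083 -8: -90 [-0.85 -0.07 -0.16] 0.057 | -75 [-0.81 -0.02 -0.16] 0.011 | -60 [-0.74  0.01 -0.22] 0.0 | -30 [-0.64  0.05 -0.33] 0.0 | 0 [-0.61  0.1  -0.37] 0.0 | 30 [-0.67  0.19 -0.33] 0.0 | 50 [-0.76  0.29 -0.25] 0.0 | 65 [-0.84  0.45 -0.18] 0.0 | 80 [-0.91  0.6
[... 440 characters left out ...]
.03 -0.37] 0.0 | 30 [-0.67  0.04 -0.32] 0.0 | 50 [-0.75  0.1  -0.24] 0.0 | 65 [-0.84  0.2  -0.16] 0.0 | 80 [-0.88  0.27 -0.16] 0.043 | 
25 0.2 60: -90 [-0.89 -0.42 -0.17] 0.0 | -75 [-0.8  -0.27 -0.25] 0.0 | -60 [-0.72 -0.19 -0.32] 0.0 | -30 [-0.62 -0.09 -0.42] 0.0 | 0 [-0.6  -0.02 -0.45] 0.0 | 30 [-0.66  0.06 -0.41] 0.0 | 50 [-0.74  0.12 -0.34] 0.0 | 65 [-0.82  0.19 -0.28] 0.0 | 80 [-0.91  0.3  -0.2 ] 0.0 | 
25 0.2 -8: -90 [-1.02 -2.7  -0.16] 0.003 | -75 [-0.84 -0.9  -0.16] 0.061 | -60 [-0.79 -0.51 -0.16] 0.039 | -30 [-0.73 -0.23 -0.17] 0.0 | 0 [-0.71 -0.06 -0.2 ] 0.0 | 30 [-0.77  0.1  -0.16] 0.007 | 50 [-0.81  0.23 -0.16] 0.045 | 65 [-0.86  0.39 -0.16] 0.081 | 80 [-0.98  1.38 -0.16] 0.102 |
```

```bash
cat >> mv.py <<'E'
V=[562,-53.5,.083]
def orient(tilt=15):
    a=np.radians(tilt);M=frame(V)[1];z=M@np.array([np.sin(a),0,-np.cos(a)]);y=M@Y
    return R.from_matrix(np.stack([np.cross(y,z),y,z],1))
def tcp(ang,r=62,back=0,n=0,tilt=15):
    b=np.radians(ang);o=orient(tilt);return w(V,H+n*N+r*(np.cos(b)*U+np.sin(b)*Y))-(67+back)*o.apply([0,0,1])
def where():  # finger reference point polar in wheel plane
    s=arm.read_state();o=R.from_quat(s["ee_rot"]);P=s["position"]+67*o.apply([0,0,1])
    t,M=frame(V);l=M.T@(P-t)-H;u,y,n=l@U,l[1],l@N
    print("ref ang",np.degrees(np.arctan2(y,u)).round(1),"r",np.hypot(u,y).round(1),"n",n.round(1))
E
python3 - <<'E'
from mv import *
s=arm.read_state();save(s["position"],R.from_quat(s["ee_rot"]))
print(tcp(-49,62,90),tcp(-49))
need(tcp(-49,62,90),orient())
E
```

```text
[ 554.0475942 -101.1152025  340.4123896] [577.26111911 -99.18404331 253.47906523]
shift [-1.088 -0.28   0.944] turn [ 0.017  0.989 -0.023]
```

Request:
{"method": "apply_moves", "body": {
  "increments": [
    [[-0.3,-0.08,0.2,0,0.25,0,-1],[-0.6,-0.16,0.45,0,0.5,0,-1],[-0.9,-0.24,0.7,0,0.75,0,-1],[-1.0,-0.28,0.9,0.017,0.99,-0.023,-1],[-1.0,-0.28,0.9,0.017,0.99,-0.023,-1],[-1.0,-0.28,0.9,0.017,0.99,-0.023,-1]]
  ]
}}

```text
clock: 4.85
position: [544.9, -101.5, 335.5]
ee_rot: [-0.041, 0.991, 0.005, 0.129]
contact_force: [0.4, 1.1, 0.1]
gripper_width: -0.3
```

```bash
python3 - <<'E'
from look import *
from mv import *
done([-1,-.28,.9,.017,.99,-.023]);where()
need(tcp(-49,62,90),orient())
p=arm.get_image("wrist");p["fish"]=1
overlay(p,"w",[562,-53.5,.083,4.17],"pics/wr3o.png",S=2)
E
```

```text
t 4.85 meas [ 544.9 -101.5  335.5] cmd [ 544.7 -101.8  337.6] rot err [-0.     0.003 -0.   ] F [0.4 1.1 0.1] w -0.3 j [ 0.11  0.15 -0.26  0.01 -0.9  -1.6 ]
ref ang -31.5 r 88.7 n 81.0
shift [-0.098 -0.    -0.003] turn [-0.    -0.001  0.   ]
```

```bash
sleep 1
```

```text
(no output)
```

View pics/wr3o.png

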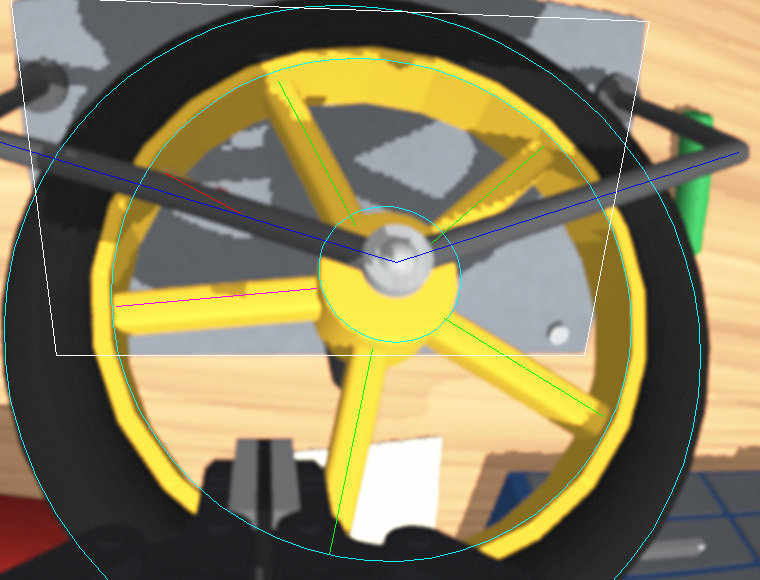

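Request:
{"method": "apply_moves", "body": {
  "increments": [
    [[-0.05,0,0.25,0,0,0,-1],[-0.1,0,0.5,0,0,0,-1],[-0.1,0,0.6,0,0,0,-1],[-0.1,0,0.7,0,0,0,-1],[-0.1,0,0.8,0,0,0,-1],[-0.1,0,0.9,0,0,0,-1],[-0.1,0,0.9,0,0,0,-1]]
  ]
}}

```text
clock: 5.6
position: [576.5, -98.8, 251.6]
ee_rot: [-0.041, 0.991, 0.005, 0.129]
contact_force: [-0.5, 0.1, -0.5]
gripper_width: -0.4
```

```bash
python3 - <<'E'
from look import *
from mv import *
done([-.1,0,.9,0,0,0]);where()
need(tcp(-49),orient())
p=arm.get_image("wrist");p["fish"]=1
overlay(p,"w",[562,-53.5,.083,4.17],"pics/wr4o.png",S=2)
E
```

```text
t 5.6 meas [576.5 -98.8 251.6] cmd [577.5 -99.1 253.2] rot err [-0.     0.003 -0.   ] F [-0.5  0.1 -0.5] w -0.4 j [ 0.11  0.28 -0.32  0.01 -0.72 -1.6 ]
ref ang -50.1 r 60.4 n -0.7
shift [ 0.001 -0.    -0.003] turn [-0.    -0.001  0.   ]
```

```bash
sleep 1
```

```text
(no output)
```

View pics/wr4o.png

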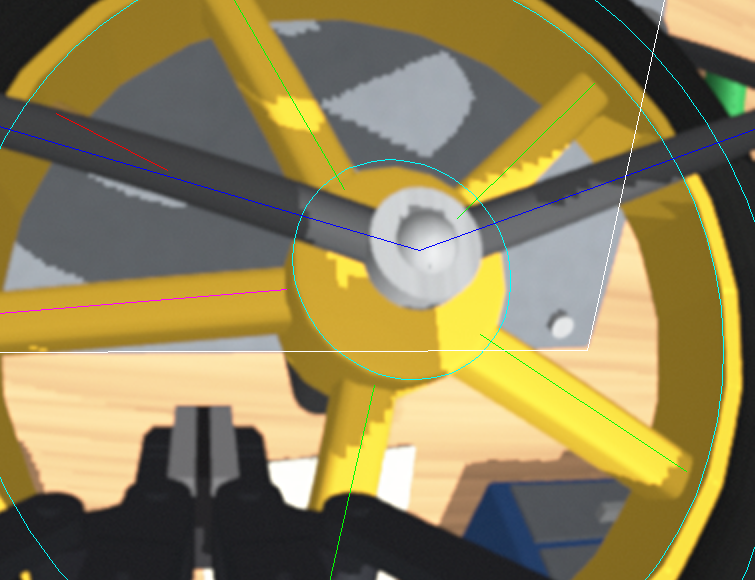

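Request:
{"method": "apply_moves", "body": {
  "increments": [
    [[-0.02,0.022,-0.012,0,0,0,-1],[-0.04,0.045,-0.023,0,0,0,-1],[-0.059,0.069,-0.034,0,0,0,-1],[-0.076,0.095,-0.044,0,0,0,-1],[-0.093,0.121,-0.053,0,0,0,-1],[-0.107,0.149,-0.062,0,0,0,-1],[-0.121,0.177,-0.07,0,0,0,-1],[-0.134,0.206,-0.078,0,0,0,-1],[-0.145,0.236,-0.084,0,0,0,-1],[-0.152,0.256,-0.088,0,0,0,-1]]
  ]
}}

```text
clock: 6.65
position: [587.5, -72.0, 265.4]
ee_rot: [-0.042, 0.991, 0.005, 0.13]
contact_force: [-0.3, -3.7, -2.5]
gripper_width: 0.0
```

```bash
cat > q.py <<'E'
from look import *
# wheel angle: score yellow-ness along the spokes' front faces minus the gaps, occluded parts (gripper/arms are dark) cost little
def wheelq(p,V,q0,rng=.6):
    hsv=cv2.cvtColor(np.ascontiguousarray(p["img"]),cv2.COLOR_RGB2HSV)
    Yl=((hsv[...,0]>15)&(hsv[...,0]<33)&(hsv[...,1]>190)&(hsv[...,2]>90)).astype(float)
    qs=np.arange(q0-rng,q0+rng,.004);sc=[]
    rr=np.linspace(40,92,27);ww=np.linspace(-7,7,9)
    def mean(a):
        d=np.cos(a)*U+np.sin(a)*Y;e=-np.sin(a)*U+np.cos(a)*Y
        P=H+9*N+rr[:,None,None]*d+ww[None,:,None]*e
        uv=np.round(proj(p,w(V,P))).astype(int);ok=(uv[...,0]>=0)&(uv[...,0]<560)&(uv[...,1]>=0)&(uv[...,1]<420)
        return Yl[uv[...,1][ok],uv[...,0][ok]].sum()
    for q in qs:
        s=sum(mean(q+np.radians(36+72*k)) for k in range(5))
        sc.append(s)
    sc=np.array(sc);i=sc.argmax();m=sc>sc.max()-.03*abs(sc.max())-1
    m&=abs(qs-qs[i])<.1
    return qs[m].mean(),sc.max()
E
python3 - <<'E'
from q import *
from mv import *
done([-.152,.256,-.088,0,0,0]);where()
p=arm.get_image("wrist");p["fish"]=1
q,s=wheelq(p,V,4.35,.45);print(q,s)
overlay(p,"w",V+[q],"pics/wr5o.png",S=2)
E
```

```text
t 6.65 meas [587.5 -72.  265.4] cmd [587.7 -72.6 265.7] rot err [-0.     0.    -0.001] F [-0.3 -3.7 -2.5] w 0.0 j [ 0.16  0.27 -0.29  0.03 -0.75 -1.66]
ref ang -19.6 r 61.4 n -0.4
4.465999999999999 715.0
```

```bash
sleep 1
```

```text
(no output)
```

View pics/wr5o.png

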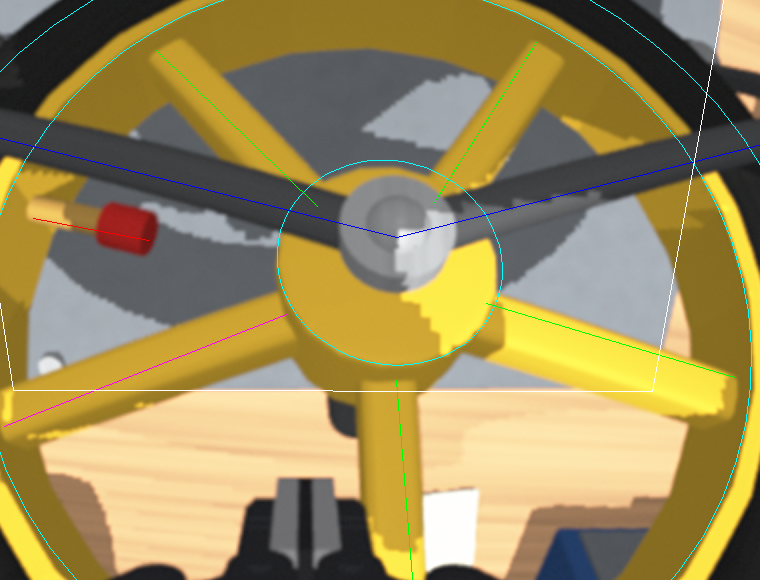

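Request:
{"method": "apply_moves", "body": {
  "increments": [
    [[-0.011,0.041,-0.007,0,0,0,-1],[-0.02,0.083,-0.012,0,0,0,-1],[-0.027,0.126,-0.016,0,0,0,-1],[-0.03,0.169,-0.018,0,0,0,-1],[-0.032,0.212,-0.019,0,0,0,-1],[-0.03,0.255,-0.018,0,0,0,-1],[-0.027,0.298,-0.016,0,0,0,-1],[-0.02,0.341,-0.012,0,0,0,-1],[-0.011,0.383,-0.007,0,0,0,-1],[0,0.424,0,0,0,0,-1]]
  ]
}}

```text
clock: 7.7
position: [583.9, -29.6, 265.5]
ee_rot: [-0.042, 0.991, 0.005, 0.13]
contact_force: [1.6, -4.6, -0.9]
gripper_width: 0.3
```

```bash
python3 - <<'E'
from q import *
from mv import *
done([0,.424,0,0,0,0]);where()
p=arm.get_image("wrist");p["fish"]=1
q,s=wheelq(p,V,5.15,.3);print(q,s)
overlay(p,"w",V+[q],"pics/wr6o.png",S=2)
E
```

```text
t 7.7 meas [583.9 -29.6 265.5] cmd [584.2 -30.3 265.6] rot err [-0.    -0.001 -0.001] F [ 1.6 -4.6 -0.9] w 0.3 j [ 0.24  0.26 -0.32  0.06 -0.73 -1.77]
ref ang 20.8 r 62.0 n -0.3
5.089999999999974 487.0
```

```bash
sleep 1
```

```text
(no output)
```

View pics/wr6o.png

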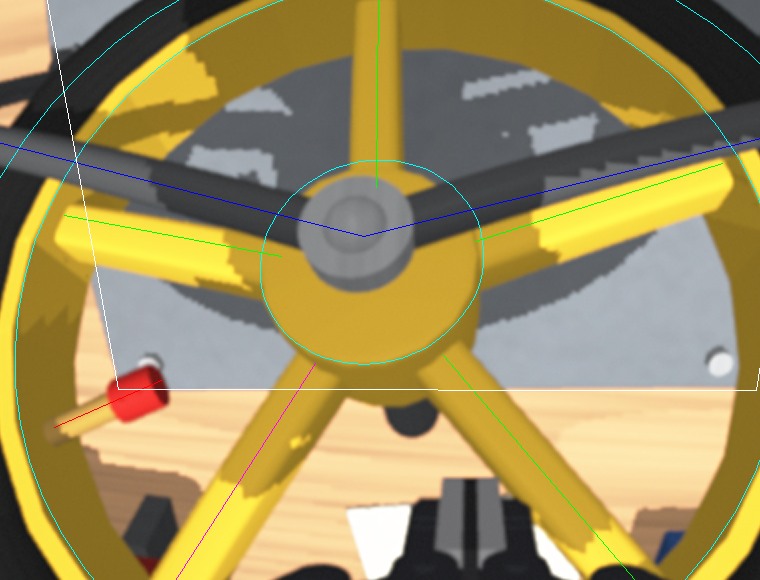

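Request:
{"method": "apply_moves", "body": {
  "increments": [
    [[0.015,0.04,0.008,0,0,0,-1],[0.031,0.079,0.018,0,0,0,-1],[0.049,0.117,0.029,0,0,0,-1],[0.07,0.152,0.04,0,0,0,-1],[0.094,0.187,0.054,0,0,0,-1],[0.119,0.219,0.068,0,0,0,-1],[0.145,0.249,0.084,0,0,0,-1],[0.174,0.277,0.1,0,0,0,-1],[0.204,0.302,0.118,0,0,0,-1],[0.236,0.325,0.136,0,0,0,-1]]
  ]
}}

```text
clock: 8.75
position: [561.9, 1.2, 246.1]
ee_rot: [-0.042, 0.991, 0.005, 0.131]
contact_force: [2.4, -2.9, 0.9]
gripper_width: -0.2
```

```bash
python3 - <<'E'
from q import *
from mv import *
done([.236,.325,.136,0,0,0]);where()
p=arm.get_image("wrist");p["fish"]=1
q,s=wheelq(p,V,5.75,.3);print(q,s)
overlay(p,"w",V+[q],"pics/wr7o.png",S=2)
E
```

```text
t 8.75 meas [561.9   1.2 246.1] cmd [5.623e+02 4.000e-01 2.464e+02] rot err [-0.    -0.001 -0.001] F [ 2.4 -2.9  0.9] w -0.2 j [ 0.31  0.24 -0.42  0.1  -0.66 -1.87]
ref ang 60.7 r 62.5 n -0.3
5.72799999999997 592.0
```

```bash
sleep 1
```

```text
(no output)
```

View pics/wr7o.png

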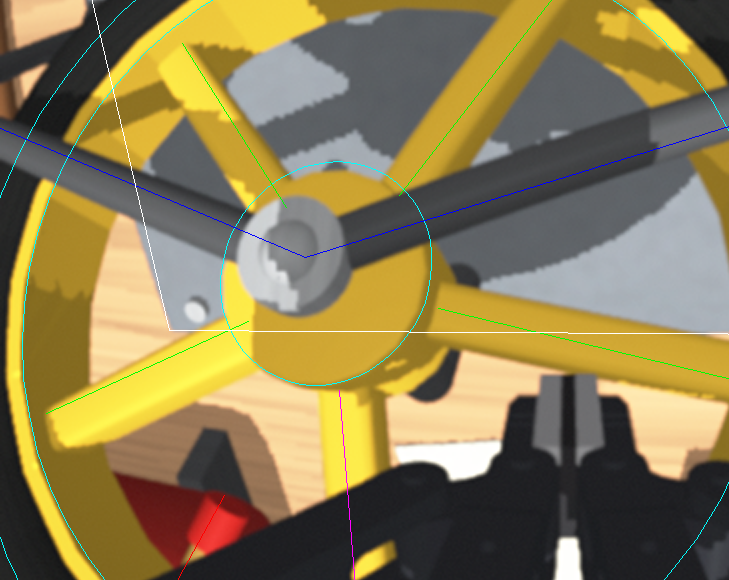

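Request:
{"method": "apply_moves", "body": {
  "increments": [
    [[0.033,0.02,0.019,0,0,0,-1],[0.068,0.038,0.039,0,0,0,-1],[0.102,0.053,0.059,0,0,0,-1],[0.102,0.053,0.059,0,0,0,-1],[0.033,0.02,0.019,0,0,0,-1],[0.033,0.02,-0.2,0,0,0,-1],[0.033,0.02,-0.5,0,0,0,-1],[0.033,0.02,-0.9,0,0,0,-1],[0.033,0.02,-0.9,0,0,0,-1],[0.033,0.02,-0.9,0,0,0,-1]]
  ]
}}

```text
clock: 9.8
position: [535.1, 0.7, 332.9]
ee_rot: [-0.041, 0.991, 0.006, 0.13]
contact_force: [-0.3, 0.2, -0.0]
gripper_width: -0.0
```

```bash
python3 - <<'E'
from q import *
from mv import *
done([.033,.02,-.9,0,0,0]);where()
p=arm.get_image("wrist");p["fish"]=1
q,s=wheelq(p,V,5.9,.3);print(q,s,np.degrees(2*np.pi-q))
need(tcp(-82,62,90),orient())
overlay(p,"w",V+[q],"pics/wr8o.png",S=2)
E
```

```text
t 9.8 meas [535.1   0.7 332.9] cmd [5.358e+02 3.000e-01 3.325e+02] rot err [-0.001 -0.    -0.   ] F [-0.3  0.2 -0. ] w -0.0 j [ 0.33  0.11 -0.34  0.08 -0.87 -1.86]
ref ang 37.7 r 92.1 n 80.1
5.96499999999996 397.0 18.23067520446624
shift [ 0.162 -1.171  0.109] turn [-0.    -0.001  0.   ]
```

```bash
sleep 1
```

```text
(no output)
```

View pics/wr8o.png

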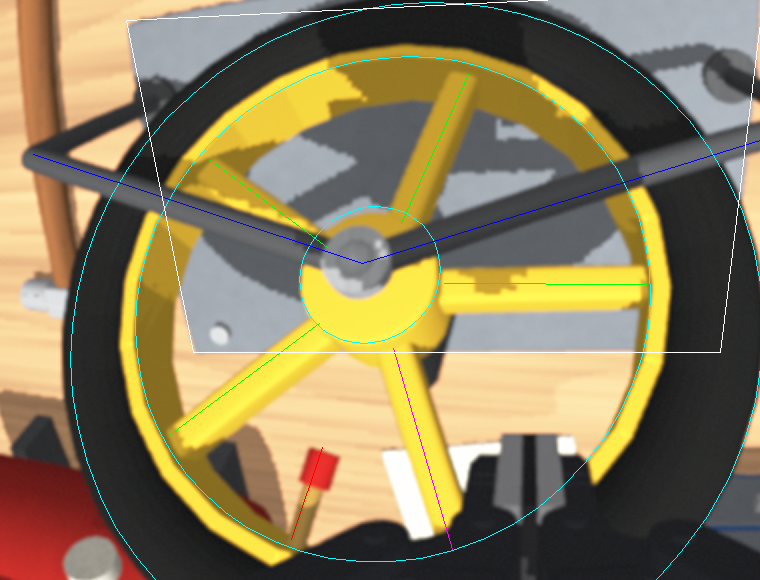

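Request:
{"method": "apply_moves", "body": {
  "increments": [
    [[0.05,-0.3,0,0,0,0,-1],[0.1,-0.65,0,0,0,0,-1],[0.18,-1.0,0,0,0,0,-1],[0.18,-1.0,0,0,0,0,-1]]
  ]
}}

```text
clock: 10.25
position: [525.3, -103.3, 325.2]
ee_rot: [-0.039, 0.991, 0.005, 0.127]
contact_force: [0.2, 0.4, 0.5]
gripper_width: 0.3
```

Request:
{"method": "apply_moves", "body": {
  "increments": [
    [[0,-0.174,0,0,0,0,-1],[0,-0.174,0.1,0,0,0,-1],[0,-0.174,0.3,0,0,0,-1],[0,-0.174,0.4,0,0,0,-1],[0,-0.174,0.4,0,0,0,-1]]
  ]
}}

```text
clock: 10.75
position: [537.4, -116.3, 285.9]
ee_rot: [-0.042, 0.991, 0.005, 0.127]
contact_force: [0.2, 0.4, -0.0]
gripper_width: 0.1
```

```bash
python3 - <<'E'
from q import *
from mv import *
done([.18,-1,0,0,0,0]);done([0,-.174,.4,0,0,0]);where()
need(tcp(-84),orient())
p=arm.get_image("wrist");p["fish"]=1
q,s=wheelq(p,V,5.9,.3);print(q,s,np.degrees(2*np.pi-q))
overlay(p,"w",V+[q],"pics/wr9o.png",S=2)
E
```

```text
t 10.75 meas [ 537.4 -116.3  285.9] cmd [ 526.7 -100.8  327.9] rot err [-0.001  0.006 -0.001] F [ 0.2  0.4 -0. ] w 0.1 j [ 0.08  0.19 -0.34 -0.   -0.79 -1.57]
t 10.75 meas [ 537.4 -116.3  285.9] cmd [ 538.5 -117.3  289.2] rot err [-0.001  0.006 -0.001] F [ 0.2  0.4 -0. ] w 0.1 j [ 0.08  0.19 -0.34 -0.   -0.79 -1.57]
ref ang -60.6 r 69.5 n 52.3
shift [0.001 0.    0.62 ] turn [-0.    -0.001  0.   ]
6.027333333333286 211.0 14.659238281484528
```

```bash
sleep 1
```

```text
(no output)
```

View pics/wr9o.png

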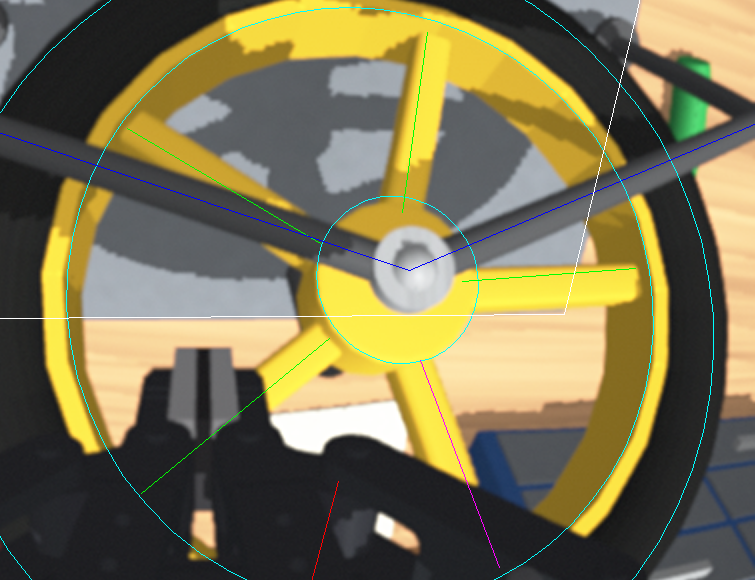

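Request:
{"method": "apply_moves", "body": {
  "increments": [
    [[0.0,0,0.15,0,0,0,-1],[0,0,0.3,0,0,0,-1],[0,0,0.4,0,0,0,-1],[0,0,0.5,0,0,0,-1],[0,0,0.56,0,0,0,-1],[0,0,0.62,0,0,0,-1],[0,0,0.62,0,0,0,-1]]
  ]
}}

```text
clock: 11.5
position: [553.9, -115.7, 228.3]
ee_rot: [-0.041, 0.991, 0.005, 0.129]
contact_force: [-1.0, -0.0, 0.7]
gripper_width: -0.1
```

```bash
python3 - <<'E'
from q import *
from mv import *
done([0,0,.62,0,0,0]);where()
p=arm.get_image("wrist");p["fish"]=1
q,s=wheelq(p,V,5.9,.3);print(q,s,np.degrees(2*np.pi-q))
overlay(p,"w",V+[q],"pics/wr10o.png",S=2)
E
```

```text
t 11.5 meas [ 553.9 -115.7  228.3] cmd [ 554.4 -116.   229.3] rot err [-0.     0.002 -0.001] F [-1.  -0.   0.7] w -0.1 j [ 0.08  0.27 -0.39 -0.   -0.65 -1.57]
ref ang -85.1 r 61.5 n -0.4
6.039999999999952 311.0 13.933491740985515
```

```bash
sleep 1
```

```text
(no output)
```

View pics/wr10o.png

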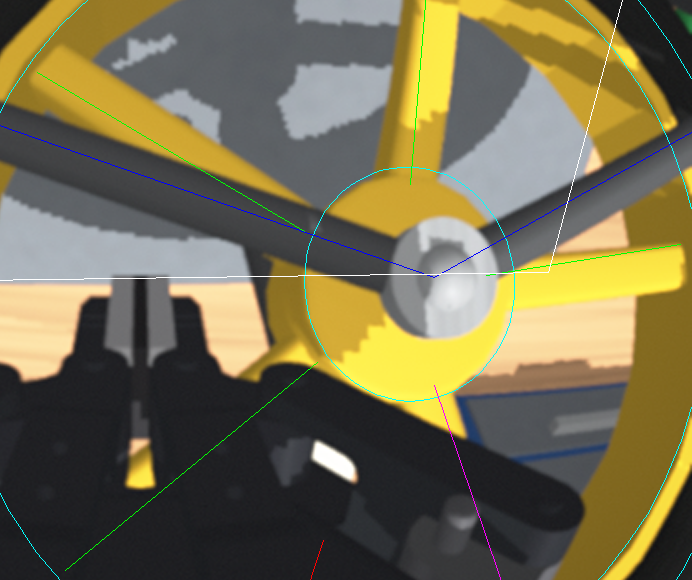

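Request:
{"method": "apply_moves", "body": {
  "increments": [
    [[-0.018,0.003,-0.01,0,0,0,-1],[-0.037,0.006,-0.021,0,0,0,-1],[-0.055,0.01,-0.032,0,0,0,-1],[-0.074,0.015,-0.043,0,0,0,-1],[-0.092,0.021,-0.053,0,0,0,-1],[-0.11,0.027,-0.064,0,0,0,-1],[-0.136,0.038,-0.079,0,0,0,-1],[-0.162,0.051,-0.094,0,0,0,-1],[-0.162,0.051,-0.094,0,0,0,-1]]
  ]
}}

```text
clock: 12.45
position: [567.6, -109.2, 242.9]
ee_rot: [-0.042, 0.99, 0.005, 0.131]
contact_force: [-2.8, -0.4, -1.2]
gripper_width: -0.1
```

```bash
cat >> q.py <<'E'
# joint refinement: shift the stand in x,y (small prior) with q, by dense colour match of spokes, hub ring and gaps
def joint(p,V,q0,full=True):
    hsv=cv2.cvtColor(np.ascontiguousarray(p["img"]),cv2.COLOR_RGB2HSV)
    Yl=((hsv[...,0]>15)&(hsv[...,0]<33)&(hsv[...,1]>175)&(hsv[...,2]>80)).astype(np.float32)
    Yl=cv2.GaussianBlur(Yl,(0,0),1.5)
    rr=np.linspace(36,92,29)
    def samp(P,v):
        uv=proj(p,w(v,P)).astype(np.float32)
        return cv2.remap(Yl,np.ascontiguousarray(uv[...,0]),np.ascontiguousarray(uv[...,1]),cv2.INTER_LINEAR,borderValue=0)
    off=np.array([-6,-4,-2,0,2,4,6,-11,11,-9,9.]);wt=np.array([1]*7+[-.9]*4)
    def score(x):
        v=[V[0]+x[0],V[1]+x[1],V[2]];s=0
        for k in range(5):
            a=x[2]+np.radians(36+72*k);d=np.cos(a)*U+np.sin(a)*Y;e=-np.sin(a)*U+np.cos(a)*Y
            P=H+9*N+rr[:,None,None]*d+off[None,:,None]*e
            s+=(samp(P,v)*wt).sum()
        return -s+ 1.0*(x[0]**2+x[1]**2)
    from scipy.optimize import minimize
    qs=np.arange(q0-.15,q0+.15,.01);q1=qs[np.argmin([score([0,0,q]) for q in qs])]
    r=minimize(score,[0,0,q1],method="Nelder-Mead",options=dict(initial_simplex=[[0,0,q1],[2,0,q1],[0,2,q1],[0,0,q1+.03]],xatol=1e-3,fatol=1e-2))
    return r.x,r.fun
E
python3 - <<'E'
from q import *
from mv import *
done([-.162,.051,-.094,0,0,0]);where()
p=arm.get_image("wrist");p["fish"]=1
x,f=joint(p,V,6.1);print(x,f,np.degrees(2*np.pi-x[2]))
overlay(p,"w",[V[0]+x[0],V[1]+x[1],V[2],x[2]],"pics/wr11o.png",S=2)
E
```

```text
t 12.45 meas [ 567.6 -109.2  242.9] cmd [ 567.2 -109.8  242.6] rot err [ 0.    -0.002 -0.001] F [-2.8 -0.4 -1.2] w -0.1 j [ 0.09  0.27 -0.34  0.   -0.69 -1.58]
ref ang -65.2 r 61.7 n -0.1
[ 3.54456097 -1.36461201  6.2151194 ] -573.1318374221754 3.899889260564174
```

```bash
sleep 1
```

```text
(no output)
```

View pics/wr11o.png

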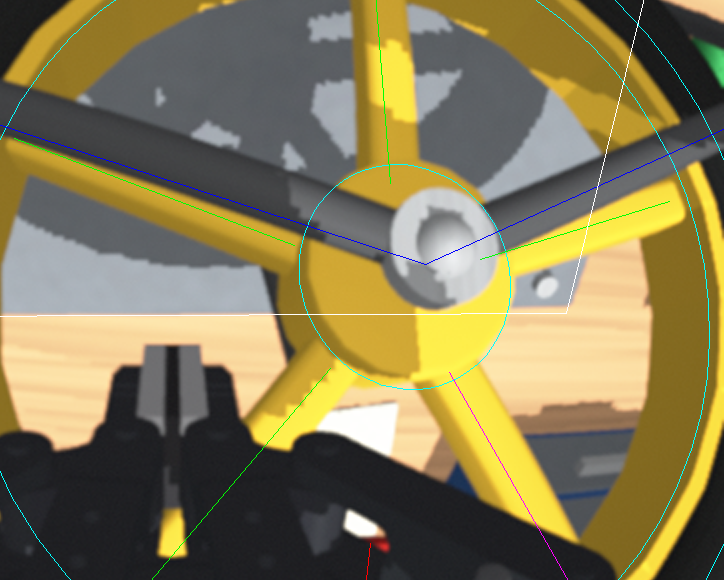

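Request:
{"method": "apply_moves", "body": {
  "increments": [
    [[0.05,0,0.03,0,0,0,-1],[0.05,0,-0.1,0,0,0,-1],[0.05,0,-0.4,0,0,0,-1],[0.05,0,-0.8,0,0,0,-1],[0.05,0,-1.0,0,0,0,-1],[0.05,0,-1.0,0,0,0,-1],[0.05,0,-1.0,0,0,0,-1]]
  ]
}}

```text
clock: 13.2
position: [536.6, -111.9, 339.1]
ee_rot: [-0.041, 0.99, 0.006, 0.132]
contact_force: [0.6, 0.7, 0.0]
gripper_width: 0.0
```

```bash
python3 - <<'E'
from q import *
from mv import *
done([.05,0,-1,0,0,0]);where()
p=arm.get_image("wrist");p["fish"]=1
x,f=joint(p,V,6.1);print(x,f,np.degrees(2*np.pi-x[2]))
overlay(p,"w",[V[0]+x[0],V[1]+x[1],V[2],x[2]],"pics/wr12o.png",S=2)
E
```

```text
t 13.2 meas [ 536.6 -111.9  339.1] cmd [ 536.6 -112.4  337.9] rot err [-0.    -0.004 -0.001] F [0.6 0.7 0. ] w 0.0 j [ 0.09  0.14 -0.26  0.   -0.91 -1.58]
ref ang -37.9 r 91.2 n 89.9
[ 4.50243386 -1.13316141  6.21371253] -723.0592543855593 3.9804970883450843
```

```bash
sleep 1
```

```text
(no output)
```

View pics/wr12o.png

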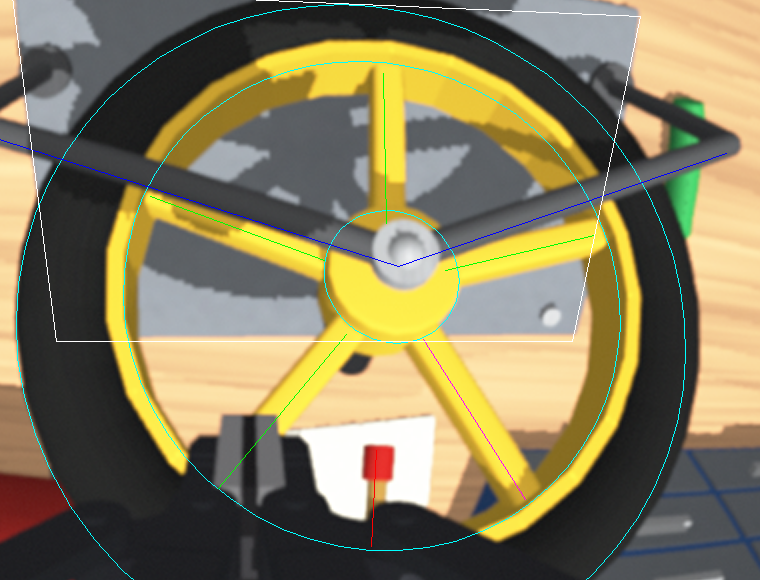

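```bash
python3 - <<'E'
from mv import *
o=orient(30)
for b in (230,):
    need(w(V,H)-b*o.apply([0,0,1]),o)
E
```

```text
shift [ 0.765  0.565 -0.425] turn [-0.    -0.525  0.   ]
```

Request:
{"method": "apply_moves", "body": {
  "increments": [
    [[0.2,0.15,-0.15,0,-0.15,0,-1],[0.4,0.3,-0.3,0,-0.3,0,-1],[0.6,0.45,-0.4,0,-0.45,0,-1],[0.765,0.565,-0.425,0,-0.525,0,-1],[0.765,0.565,-0.425,0,-0.525,0,-1],[0.765,0.565,-0.425,0,-0.525,0,-1],[0.765,0.565,-0.425,0,-0.525,0,-1]]
  ]
}}

```text
clock: 13.95
position: [448.0, -62.7, 358.9]
ee_rot: [-0.04, 0.965, 0.011, 0.258]
contact_force: [-0.1, -0.6, -0.8]
gripper_width: -0.2
```

```bash
python3 - <<'E'
from q import *
from mv import *
done([.765,.565,-.425,0,-.525,0]);where()
p=arm.get_image("wrist");p["fish"]=1
cv2.imwrite("pics/wr13.png",p["img"][:,:,::-1])
import pickle;pickle.dump(p,open("p13.pkl","wb"))
x,f=joint(p,V,6.15);print(x,f,np.degrees(2*np.pi-x[2]))
overlay(p,"w",V+[x[2]],"pics/wr13o.png",S=2)
c=(proj(p,w(V,H))*2).astype(int);print(np.maximum(0,c-[380,290]))
E
```

```text
t 13.95 meas [448.  -62.7 358.9] cmd [447.4 -63.1 359.2] rot err [-0.     0.001 -0.001] F [-0.1 -0.6 -0.8] w -0.2 j [ 0.27 -0.15 -0.61  0.16 -0.6  -1.86]
ref ang 0.4 r 42.4 n 156.8
[ 0.44826544 -0.2050242   6.20327977] -452.0000131043782 4.5782497600031515
[184  93]
```

```bash
sleep 1
```

```text
(no output)
```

View pics/wr13o.png

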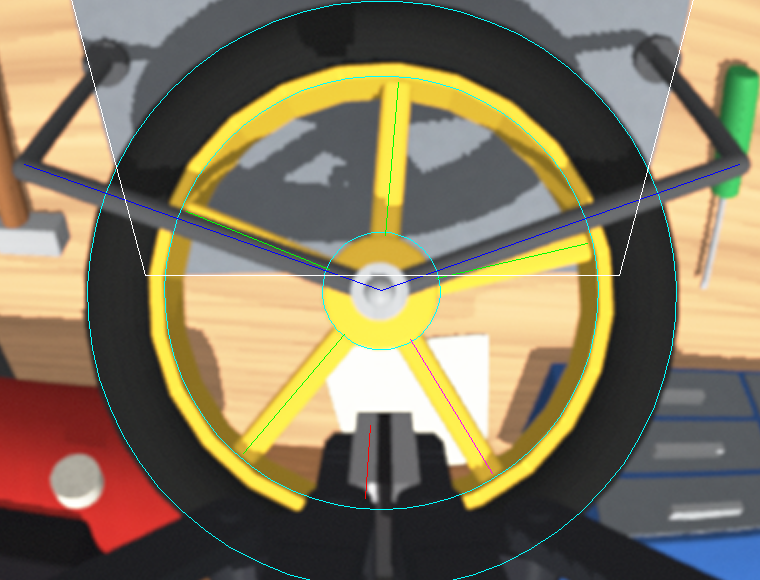

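```bash
python3 - <<'E'
from mv import *
need(tcp(-74,62,90),orient(15))
E
```

```text
shift [-0.572 -0.595  0.74 ] turn [-0.     0.524  0.   ]
```

Request:
{"method": "apply_moves", "body": {
  "increments": [
    [[-0.2,-0.2,0.15,0,0.15,0,-1],[-0.4,-0.4,0.35,0,0.3,0,-1],[-0.572,-0.595,0.55,0,0.45,0,-1],[-0.572,-0.595,0.74,0,0.524,0,-1],[-0.572,-0.595,0.74,0,0.524,0,-1],[-0.572,-0.595,0.74,0,0.524,0,-1]]
  ]
}}

```text
clock: 14.6
position: [538.7, -115.3, 322.2]
ee_rot: [-0.041, 0.991, 0.005, 0.129]
contact_force: [0.2, 0.2, 0.4]
gripper_width: 0.2
```

```bash
python3 - <<'E'
from mv import *
done([-.572,-.595,.74,0,.524,0]);where()
need(tcp(-74,62,90),orient(15));need(tcp(-74,62,0),orient(15))
E
```

```text
t 14.6 meas [ 538.7 -115.3  322.2] cmd [ 538.5 -115.2  323.7] rot err [0.    0.003 0.   ] F [0.2 0.2 0.4] w 0.2 j [ 0.08  0.16 -0.28  0.   -0.87 -1.57]
ref ang -44.4 r 85.3 n 76.8
shift [ 0.001 -0.    -0.   ] turn [-0.  0.  0.]
shift [ 0.001 -0.     0.9  ] turn [-0.  0.  0.]
```

Request:
{"method": "apply_moves", "body": {
  "increments": [
    [[0,0,0.2,0,0,0,-1],[0,0,0.4,0,0,0,-1],[0,0,0.55,0,0,0,-1],[0,0,0.65,0,0,0,-1],[0,0,0.74,0,0,0,-1],[0,0,0.82,0,0,0,-1],[0,0,0.9,0,0,0,-1],[0,0,0.9,0,0,0,-1],[0,0,0.9,0,0,0,-1]]
  ]
}}

```text
clock: 15.5
position: [561.5, -113.0, 236.5]
ee_rot: [-0.042, 0.991, 0.005, 0.13]
contact_force: [0.1, 0.1, -0.1]
gripper_width: -0.0
```

```bash
python3 - <<'E'
from mv import *
done([0,0,.9,0,0,0]);where()
for a in (-71,-68,-66,-64,-62.5,-61,-60): print(a,end=' ');need(tcp(a),orient(15))
E
```

```text
t 15.5 meas [ 561.5 -113.   236.5] cmd [ 561.8 -113.3  236.8] rot err [ 0.     0.    -0.001] F [ 0.1  0.1 -0.1] w -0.0 j [ 0.08  0.27 -0.36  0.   -0.67 -1.57]
ref ang -74.2 r 61.6 n -0.1
-71 shift [-0.026  0.009 -0.016] turn [-0.  0.  0.]
-68 shift [-0.053  0.021 -0.031] turn [-0.  0.  0.]
-66 shift [-0.07   0.029 -0.041] turn [-0.  0.  0.]
-64 shift [-0.087  0.038 -0.051] turn [-0.  0.  0.]
-62.5 shift [-0.099  0.046 -0.058] turn [-0.  0.  0.]
-61 shift [-0.112  0.053 -0.065] turn [-0.  0.  0.]
-60 shift [-0.12   0.059 -0.07 ] turn [-0.  0.  0.]
```

Request:
{"method": "apply_moves", "body": {
  "increments": [
    [[-0.026,0.009,-0.016,0,0,0,-1],[-0.053,0.021,-0.031,0,0,0,-1],[-0.07,0.029,-0.041,0,0,0,-1],[-0.08,0.034,-0.047,0,0,0,-1],[-0.087,0.038,-0.051,0,0,0,-1],[-0.095,0.043,-0.056,0,0,0,-1],[-0.102,0.047,-0.06,0,0,0,-1],[-0.107,0.05,-0.063,0,0,0,-1],[-0.107,0.05,-0.063,0,0,0,-1]]
  ]
}}

```text
clock: 16.4
position: [569.0, -107.2, 244.7]
ee_rot: [-0.041, 0.991, 0.005, 0.129]
contact_force: [-2.4, -2.1, -3.9]
gripper_width: -0.3
```

```bash
python3 - <<'E'
from mv import *
done([-.107,.05,-.063,0,0,0]);where()
need(tcp(-73,62,0),orient(15));
need(tcp(-73,62,90),orient(15));
E
```

```text
t 16.4 meas [ 569.  -107.2  244.7] cmd [ 570.  -107.6  245.7] rot err [-0.     0.003 -0.   ] F [-2.4 -2.1 -3.9] w -0.3 j [ 0.09  0.27 -0.34  0.   -0.7  -1.58]
ref ang -62.6 r 60.9 n 0.1
shift [ 0.099 -0.047  0.058] turn [-0.  0.  0.]
shift [ 0.099 -0.047 -0.842] turn [-0.  0.  0.]
```

Request:
{"method": "apply_moves", "body": {
  "increments": [
    [[0.05,-0.024,0.03,0,0,0,-1],[0.099,-0.047,0.058,0,0,0,-1],[0.099,-0.047,-0.1,0,0,0,-1],[0.099,-0.047,-0.45,0,0,0,-1],[0.099,-0.047,-0.842,0,0,0,-1],[0.099,-0.047,-0.842,0,0,0,-1]]
  ]
}}

```text
clock: 17.0
position: [540.7, -114.7, 331.2]
ee_rot: [-0.042, 0.99, 0.005, 0.138]
contact_force: [1.0, 0.5, 0.5]
gripper_width: 0.1
```

Request:
{"method": "apply_moves", "body": {
  "increments": [
    [[0.2,0.15,-0.15,0,-0.15,0,-1],[0.4,0.3,-0.3,0,-0.3,0,-1],[0.6,0.45,-0.5,0,-0.45,0,-1],[0.7,0.59,-0.6,0,-0.525,0,-1],[0.7,0.59,-0.6,0,-0.525,0,-1],[0.7,0.59,-0.6,0,-0.525,0,-1],[0.7,0.59,-0.6,0,-0.525,0,-1]]
  ]
}}

```text
clock: 17.7
position: [451.9, -62.6, 364.0]
ee_rot: [-0.04, 0.965, 0.011, 0.259]
contact_force: [0.1, 0.0, 0.5]
gripper_width: 0.1
```

```bash
python3 - <<'E'
from q import *
from mv import *
done([.099,-.047,-.842,0,0,0]);done([.7,.59,-.6,0,-.525,0]);where()
p=arm.get_image("wrist");p["fish"]=1
x,f=joint(p,V,6.25);print(x,f,np.degrees(2*np.pi-x[2]))
overlay(p,"w",V+[x[2]],"pics/wr14o.png",S=2)
E
```

```text
t 17.7 meas [451.9 -62.6 364. ] cmd [ 539.2 -114.9  324.4] rot err [-0.    -0.262 -0.   ] F [0.1 0.  0.5] w 0.1 j [ 0.26 -0.14 -0.59  0.16 -0.61 -1.86]
t 17.7 meas [451.9 -62.6 364. ] cmd [451.4 -62.9 364.3] rot err [-0.  0. -0.] F [0.1 0.  0.5] w 0.1 j [ 0.26 -0.14 -0.59  0.16 -0.61 -1.86]
ref ang 0.0 r 48.8 n 157.7
[ 1.05296699 -0.1315817   6.25368167] -388.29386987022156 1.6904336318037059
```

```bash
sleep 1
```

```text
(no output)
```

View pics/wr14o.png

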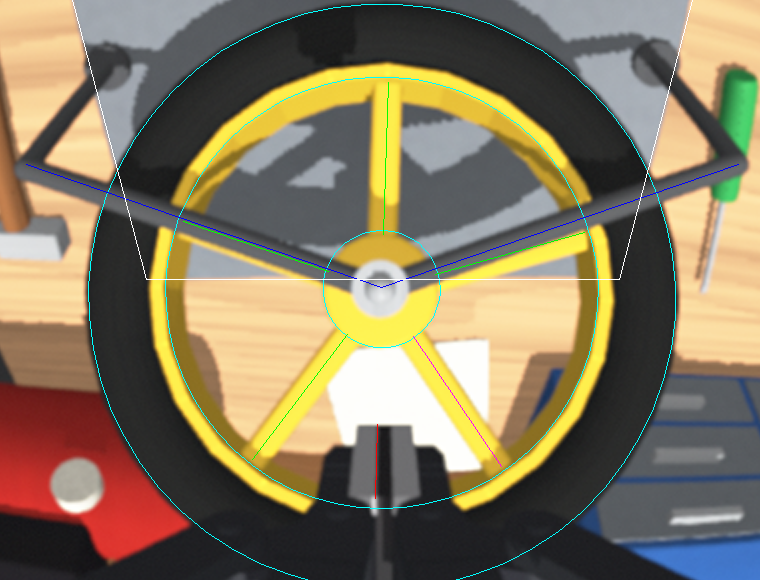

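```bash
python3 - <<'E'
from mv import *
need(tcp(-72,62,90),orient(15))
p0=tcp(-72);o=orient(15)
for a in (-68,-66,-64,-62,-61,-60,-59.5): print(a,(o.inv().apply(tcp(a)-p0)/100).round(3))
E
```

```text
shift [-0.531 -0.587  0.758] turn [-0.     0.525  0.   ]
-68 [-0.035  0.015 -0.02 ]
-66 [-0.052  0.023 -0.03 ]
-64 [-0.069  0.032 -0.04 ]
-62 [-0.086  0.042 -0.05 ]
-61 [-0.094  0.047 -0.054]
-60 [-0.103  0.053 -0.059]
-59.5 [-0.107  0.055 -0.062]
```

Request:
{"method": "apply_moves", "body": {
  "increments": [
    [[-0.2,-0.2,0.15,0,0.15,0,-1],[-0.4,-0.4,0.35,0,0.3,0,-1],[-0.531,-0.587,0.55,0,0.45,0,-1],[-0.531,-0.587,0.758,0,0.525,0,-1],[-0.531,-0.587,0.758,0,0.525,0,-1],[-0.531,-0.587,0.758,0,0.525,0,-1]]
  ]
}}

```text
clock: 18.35
position: [540.0, -114.6, 323.5]
ee_rot: [-0.041, 0.991, 0.005, 0.129]
contact_force: [-0.3, -0.7, -0.4]
gripper_width: -0.4
```

Request:
{"method": "apply_moves", "body": {
  "increments": [
    [[0,0,0.2,0,0,0,-1],[0,0,0.4,0,0,0,-1],[0,0,0.55,0,0,0,-1],[0,0,0.65,0,0,0,-1],[0,0,0.74,0,0,0,-1],[0,0,0.82,0,0,0,-1],[0,0,0.9,0,0,0,-1],[0,0,0.9,0,0,0,-1],[0,0,0.9,0,0,0,-1]]
  ]
}}

```text
clock: 19.25
position: [562.9, -112.3, 238.0]
ee_rot: [-0.042, 0.991, 0.005, 0.13]
contact_force: [-0.2, 0.3, 0.5]
gripper_width: -0.1
```

Request:
{"method": "apply_moves", "body": {
  "increments": [
    [[-0.035,0.015,-0.02,0,0,0,-1],[-0.052,0.023,-0.03,0,0,0,-1],[-0.069,0.032,-0.04,0,0,0,-1],[-0.078,0.037,-0.045,0,0,0,-1],[-0.086,0.042,-0.05,0,0,0,-1],[-0.094,0.047,-0.054,0,0,0,-1],[-0.1,0.051,-0.057,0,0,0,-1],[-0.104,0.054,-0.06,0,0,0,-1],[-0.104,0.054,-0.06,0,0,0,-1]]
  ]
}}

```text
clock: 20.15
position: [570.1, -106.3, 245.8]
ee_rot: [-0.041, 0.991, 0.005, 0.129]
contact_force: [-2.1, -2.0, -2.9]
gripper_width: 0.0
```

```bash
python3 - <<'E'
from mv import *
done([-.531,-.587,.758,0,.525,0]);done([0,0,.9,0,0,0]);done([-.104,.054,-.06,0,0,0]);where()
E
```

```text
t 20.15 meas [ 570.1 -106.3  245.8] cmd [ 539.9 -114.5  325.2] rot err [-0.     0.003 -0.   ] F [-2.1 -2.  -2.9] w 0.0 j [ 0.1   0.27 -0.34  0.01 -0.7  -1.59]
t 20.15 meas [ 570.1 -106.3  245.8] cmd [ 563.1 -112.6  238.3] rot err [-0.     0.003 -0.   ] F [-2.1 -2.  -2.9] w 0.0 j [ 0.1   0.27 -0.34  0.01 -0.7  -1.59]
t 20.15 meas [ 570.1 -106.3  245.8] cmd [ 571.1 -106.5  246.8] rot err [-0.     0.003 -0.   ] F [-2.1 -2.  -2.9] w 0.0 j [ 0.1   0.27 -0.34  0.01 -0.7  -1.59]
ref ang -60.9 r 60.9 n 0.1
```

Request:
{"method": "apply_moves", "body": {
  "increments": [
    [[0.05,-0.026,0.03,0,0,0,-1],[0.1,-0.05,0.058,0,0,0,-1],[0.1,-0.05,-0.1,0,0,0,-1],[0.1,-0.05,-0.45,0,0,0,-1],[0.1,-0.05,-0.842,0,0,0,-1],[0.1,-0.05,-0.842,0,0,0,-1]]
  ]
}}

```text
clock: 20.75
position: [541.6, -113.9, 332.1]
ee_rot: [-0.042, 0.99, 0.005, 0.137]
contact_force: [0.2, 0.0, 1.1]
gripper_width: -0.1
```

Request:
{"method": "apply_moves", "body": {
  "increments": [
    [[0.2,0.15,-0.15,0,-0.15,0,-1],[0.4,0.3,-0.3,0,-0.3,0,-1],[0.6,0.45,-0.5,0,-0.45,0,-1],[0.7,0.59,-0.6,0,-0.525,0,-1],[0.7,0.59,-0.6,0,-0.525,0,-1],[0.7,0.59,-0.6,0,-0.525,0,-1],[0.7,0.59,-0.6,0,-0.525,0,-1]]
  ]
}}

```text
clock: 21.45
position: [452.9, -61.8, 365.1]
ee_rot: [-0.04, 0.965, 0.011, 0.259]
contact_force: [-0.3, 0.3, 0.5]
gripper_width: 0.2
```

```bash
python3 - <<'E'
from q import *
from mv import *
done([.1,-.05,-.842,0,0,0]);done([.7,.59,-.6,0,-.525,0]);where()
p=arm.get_image("wrist");p["fish"]=1
x,f=joint(p,V,6.28);print(x,f,np.degrees(2*np.pi-x[2]))
overlay(p,"w",V+[2*np.pi],"pics/wr15o.png",S=2)
E
```

```text
t 21.45 meas [452.9 -61.8 365.1] cmd [ 540.2 -114.1  325.5] rot err [-0.    -0.262 -0.   ] F [-0.3  0.3  0.5] w 0.2 j [ 0.26 -0.14 -0.59  0.16 -0.61 -1.86]
t 21.45 meas [452.9 -61.8 365.1] cmd [452.4 -62.2 365.3] rot err [-0.  0. -0.] F [-0.3  0.3  0.5] w 0.2 j [ 0.26 -0.14 -0.59  0.16 -0.61 -1.86]
ref ang 0.9 r 50.4 n 157.7
[ 1.28076993 -0.18282691  6.28226074] -420.0291061370604 0.05297358715642067
```

```bash
sleep 1
```

```text
(no output)
```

View pics/wr15o.png

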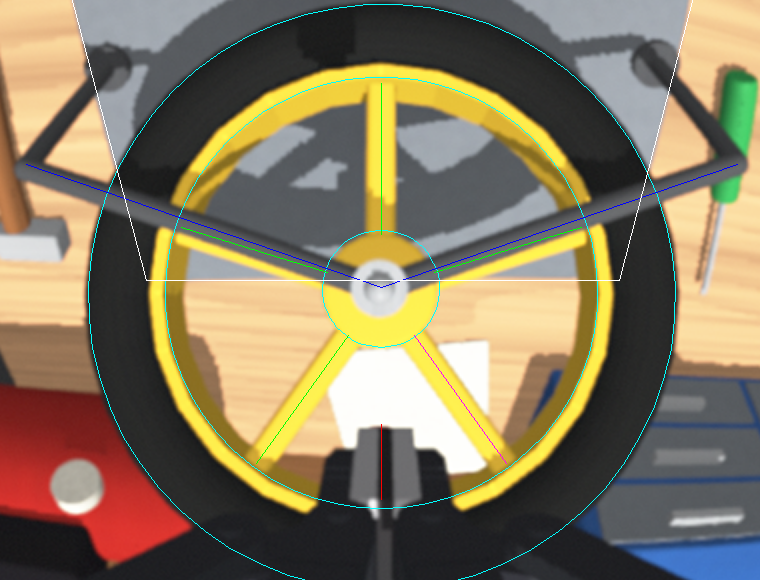

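```bash
python3 - <<'E'
from look import *
V=[562,-53.5,.083,0]
for n in ["top","scene"]:
    p=arm.get_image(n);print(n,"valve expected",proj(p,w(V[:3],pt("valve",0))).round(1),[(np.round(d["at"],1).tolist(),round(d["conf"],2)) for d in arm.mark_of("valve",p)])
    overlay(p,n,V,f"pics/{n}end.png")
E
```

```text
top valve expected [282.7 149.8] [([282.3, 151.3], 0.55)]
scene valve expected [221.3 222.9] []
```

```bash
sleep 1
```

```text
(no output)
```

View pics/sceneend.png

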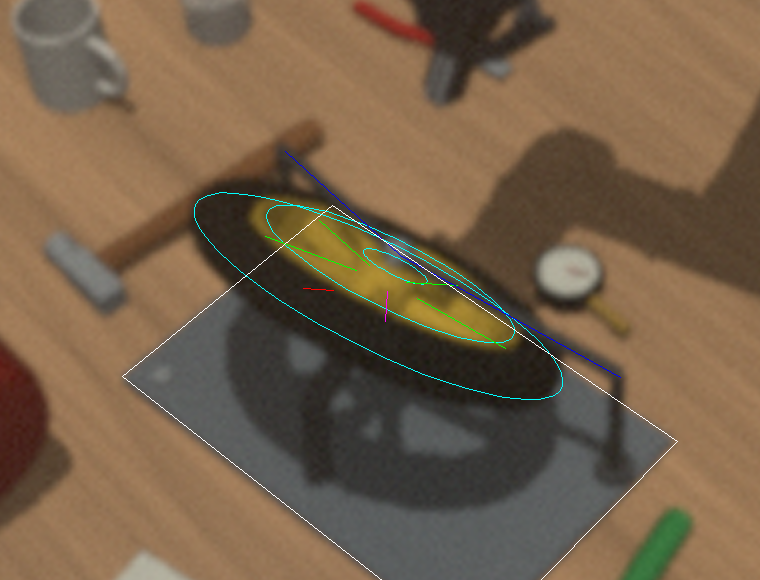

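View pics/topend.png

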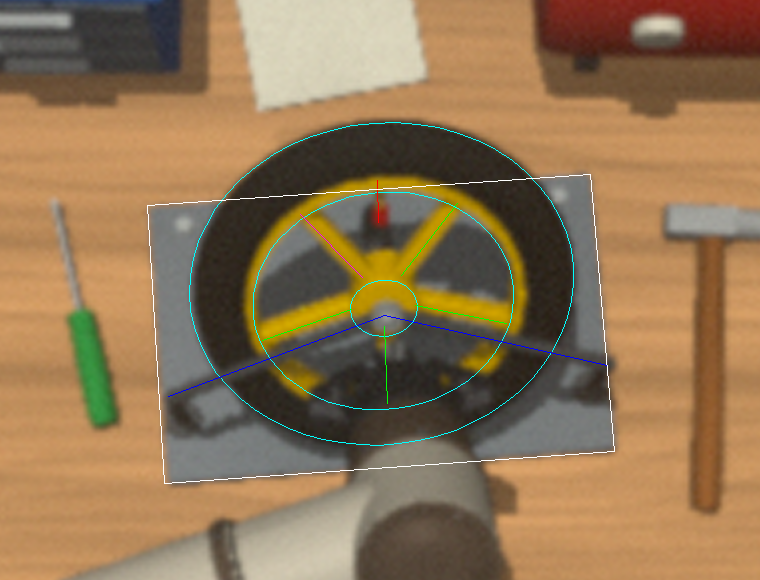

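The overhead view shows the red cap straight up the wheel at about (282,151), where (283,150) is expected. The hand is clear of the wheel, so I'm handing in.

```bash
python3 -c "
from bench import arm
print(arm.read_state()['contact_force'],arm.job_done())"
```

```text
the job is handed in; nothing more can be done
[ 0.46042811 -1.06230962  0.20913999] None
```

The wheel is turned so its red-capped valve stem points straight up, and the job is handed in. With the gripper shut, I pushed one spoke about 103° anticlockwise. I finished on a second spoke with three small pushes.

**Last checks:**
- **Wheel angle:** the wrist-camera fit put it at 6.282 rad, within about 0.1° of the top, and the picture lines up left and right. The fingers hid the valve itself in that view.
- **Valve position:** the overhead camera found the cap at (282,151), where (283,150) was expected. The side camera's network did not find the valve in the final picture; the hub, spokes and tyre do not line up exactly with the model outline in that view or from overhead.
- **Forces and time:** the readings between moves stayed at about 5 N or less. The job took about 21.5 s of the 58 s allowed.
- **Hand and surroundings:** the fingertips ended about 150 mm in front of the wheel, touching nothing. I saw no sign that anything else on the desk had moved.

**Wheel angle up close:** estimates made with the hand close to the wheel were off by 1° or more. I set the final angle from the pulled-back view only.

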